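Sort watch parts into their trays

TASK

Sort the five loose watch parts lying on the bench: put each of the two watch heads into a bay of its own in the tray with the big square pads, dial up, put each of the two brass dial discs into a bay of its own in the small tray with the round pads, and lay the steel case ring over the post of the round stand. Everything shall lie flat on its dark pad, inside the walls where there are any, released and at rest.

Things in the scene. Friction and masses are not known exactly. Their poses are not given: they have to be found in the camera images.
- watch_a_mid (a point): One steel watch head, black bezel, lying flat, dial up. Round body 44 mm in diameter, 17 mm high; two lugs stick out to local -x (overall 52 x 48 x 18 mm). This point: centre of the round body, 8.5 mm above its underside; z up. Grasp it across local y (44 mm, clear of the lugs). About 60 g. The watch heads in the big racks at the right are not part of the job.
- watch_b_mid (a point): The other steel watch head, black bezel, lying flat, dial up. Round body 44 mm in diameter, 17 mm high; two lugs stick out to local -x (overall 52 x 48 x 18 mm). This point: centre of the round body, 8.5 mm above its underside; z up. Grasp it across local y (44 mm, clear of the lugs). About 60 g. The watch heads in the big racks at the right are not part of the job.
- dial_a_mid (a point): One brass dial: a flat brass disc 31 mm in diameter and 9 mm high with fine marks on its face, lying flat on the bench. This point: its centre, 4.5 mm above its underside; z up. About 20 g. Grasp it on its rim.
- dial_b_mid (a point): The other brass dial: a flat brass disc 30 mm in diameter and 9 mm high with fine marks on its face, lying flat on the bench. This point: its centre, 4.5 mm above its underside; z up. About 20 g. Grasp it on its rim.
- ring_mid (a point): steel case ring: an open ring 43 mm in outer diameter, about 13 mm high, its hole at least 24 mm wide, lying flat on the bench top. This point is its centre, 6.5 mm above its underside; z is up. 50 g. Grasp it across its outer rim.
- watch_tray: Watch tray: low aluminium tray, 159 x 82 mm, with two square bays, centres at x = +-38.5 mm, y = 0, each 72 mm square inside, with a dark square pad. Origin: centre of underside, z up. Bay floor at z 4 mm, wall tops at z 9 mm, walls 5 mm thick. Finger notches 42 mm wide at each bay in both long sides, for fingers closing along the tray's y. Fixed, yaw within 0.12 rad. One head to a bay, either one.
- dial_tray: Dial tray: low aluminium tray, 119 x 62 mm, with two square bays, centres at x = +-28.5 mm, y = 0, each 52 mm square inside, with a dark round pad. Origin: centre of underside, z up. Bay floor at z 4 mm, wall tops at z 9 mm, walls 5 mm thick. Finger notches 38 mm wide at each bay in both long sides, for fingers closing along the tray's y. Fixed, yaw within 0.12 rad. One dial to a bay, either one.
- ring_stand: Fixed round aluminium stand for the ring: disc 82 mm in diameter, top 4 mm above the bench, no rim; in the middle of a dark round pad a steel post, 10 mm in diameter, rises 14 mm above the disc. Origin: centre of its underside, z up. The ring goes over the post and lies on the disc. Beware: a green lever press, 0.32 m tall, stands at the left behind the stands (x 0.53 to 0.76, y 0.19 to 0.36); go round it.
Things that resemble listed ones, but are neither listed nor needed, are in the scene too. Leave any turquoise look-alike of the part that bears dial_b_mid alone. What is shaped like the part that bears dial_a_mid but brown is not meant.

How it is judged:
At the end, for the whole second after the job is handed in: Each watch head lies flat (0.07 rad), dial up, on the floor of its own bay in the watch tray; each dial likewise in the dial tray; the ring lies flat on the stand, the post inside it; centres within 2 mm of their resting height, anywhere inside walls; all released and at rest (10 mm/s) ((((x of watch_a_mid in the frame of watch_tray between 0.023 and 0.054 m and y of watch_a_mid in the frame of watch_tray between -0.0155 and 0.0155 m and z of watch_a_mid in the frame of watch_tray between 0.0105 and 0.0145 m and angle between watch_a_mid's own z axis and vertical below 0.07 rad) and (x of watch_b_mid in the frame of watch_tray between -0.054 and -0.023 m and y of watch_b_mid in the frame of watch_tray between -0.0155 and 0.0155 m and z of watch_b_mid in the frame of watch_tray between 0.0105 and 0.0145 m and angle between watch_b_mid's own z axis and vertical below 0.07 rad)) or ((x of watch_a_mid in the frame of watch_tray between -0.054 and -0.023 m and y of watch_a_mid in the frame of watch_tray between -0.0155 and 0.0155 m and z of watch_a_mid in the frame of watch_tray between 0.0105 and 0.0145 m and angle between watch_a_mid's own z axis and vertical below 0.07 rad) and (x of watch_b_mid in the frame of watch_tray between 0.023 and 0.054 m and y of watch_b_mid in the frame of watch_tray between -0.0155 and 0.0155 m and z of watch_b_mid in the frame of watch_tray between 0.0105 and 0.0145 m and angle between watch_b_mid's own z axis and vertical below 0.07 rad))) and (((x of dial_a_mid in the frame of dial_tray between 0.016 and 0.041 m and y of dial_a_mid in the frame of dial_tray between -0.0125 and 0.0125 m and z of dial_a_mid in the frame of dial_tray between 0.0065 and 0.0105 m and angle between dial_a_mid's own z axis and vertical below 0.07 rad) and (x of dial_b_mid in the frame of dial_tray between -0.041 and -0.016 m and y of dial_b_mid in the frame of dial_tray between -0.0125 and 0.0125 m and z of dial_b_mid in the frame of dial_tray between 0.0065 and 0.0105 m and angle between dial_b_mid's own z axis and vertical below 0.07 rad)) or ((x of dial_a_mid in the frame of dial_tray between -0.041 and -0.016 m and y of dial_a_mid in the frame of dial_tray between -0.0125 and 0.0125 m and z of dial_a_mid in the frame of dial_tray between 0.0065 and 0.0105 m and angle between dial_a_mid's own z axis and vertical below 0.07 rad) and (x of dial_b_mid in the frame of dial_tray between 0.016 and 0.041 m and y of dial_b_mid in the frame of dial_tray between -0.0125 and 0.0125 m and z of dial_b_mid in the frame of dial_tray between 0.0065 and 0.0105 m and angle between dial_b_mid's own z axis and vertical below 0.07 rad))) and horizontal distance between ring_mid and ring_stand below 0.0145 m and z of ring_mid in the frame of ring_stand between 0.0085 and 0.0125 m and angle between ring_mid's own z axis and vertical below 0.07 rad and linear speed of each of watch_a, watch_b, dial_a, dial_b, ring below 0.01 m/s); the robot touches nothing.
It also fails if it takes over 136 s, if anything falls off the work surface, if the arm or the gripper's body presses on something with over 40 N, if the wrist force passes 120 N, or if a joint passes its speed limit or range.

ROBOT

A 7-joint arm with a two-finger parallel gripper is mounted at the origin on a cart in front of the work surface, level with it; the furniture and walls round the work are solid. World frame = base frame: x ahead of the robot, y to its left, z up, the work surface at z = 0. Lengths are in m, angles in rad, forces in N, time in s.
With the tool pointing down it reaches from about 0.35 to 0.9 m from the base axis. Payload 8.1 kg.
Tool frame: the origin (TCP) lies on the centre line of the jaws, within the pads' length; the fingertips stand 17 mm ahead of it and the grasp point (between the pads) lies 2 mm behind it; z points along the fingers, y is the direction in which the jaws open and shut (so a half turn about z gives the same grasp; the last joint's range is limited). The gripper opens to 92 mm and grips with 3 to 60 N. Pads are 19 mm wide; open, the fingers measure 130 mm over their backs; the gripper's body (75 mm by 190 mm) begins 47 mm behind the grasp point.
Start: joints at [-1.264, 0.434, 0.025, 1.573, -0.012, 1.134, -0.075], TCP at [0.249, 0.573, 0.244] pointing down, gripper open.
Joint ranges: [-2.62, 2.62], [-0.44, 2.09], [-1.27, 1.32], [0.08, 2.57], [-1.32, 4.46], [0.12, 2], [-2.74, 2.74]. Speed limits (rad/s): [2.22, 2.22, 3.01, 3.01, 3.14, 3.14, 3.14].

INTERFACE

Orientations are given as a rotation vector (axis times angle).
In Python, from cell import arm gives the robot as it stands.
- The arm moves only by the shell command python3 -m creep 'ROWS' [FORCE]. ROWS is JSON, a list that holds one entry, the list of rows, each a list of 7 numbers: the shift along the world's x, y, z in cm, then the turn, a rotation vector about the world's x, y, z in degrees, then the opening, from -1 (shut) to 1 (fully open), so that 0 is half open. In form: [[[tx, ty, tz, ax, ay, az, jaw], ...]]. A call has 1 to 5 rows; each row is the pose to reach, as a shift and turn from the pose commanded when the call began; what a row does not reach only later rows make up. A row lasts 1/10 s, in which the tool goes at most 50 mm and 8.59 degrees, less where a joint would pass 70% of its speed; a pose out of reach is approached as far as the arm can. A call with a gripper value outside its range is refused whole. The fingers move at their own pace and stop on an object; FORCE is the grip in N (left out, the last holds). Time passes only in rows, so rows that repeat a pose let the fingers close. It gives the time, the measured TCP pose, the force and the opening at its end, in the units of the state.
- arm.observe(): the state, without advancing time (a new reading comes with each control period).
- arm.get_image(name): name is "scene" or "side" or "wrist"; returns the picture (480x640x3 uint8, red, green, blue); there is no depth.
- arm.camera_model(name): a dict with "vfov" (degrees; the focal length in pixels is half the picture's height over the tangent of half this angle, whatever the lens; pixels are square), "cx", "cy" (the principal point, pixels), "cam_to_world" (4x4, takes a point from camera to world coordinates); the wrist camera has in their place "T_tool_cam" (4x4, takes a point from camera to tool coordinates, whose origin is the TCP and whose axes are the flange's). Camera axes: x right, y down, z forward; pixel columns grow to the right and rows downward; lengths in m; the calibration is good to about 2 mm. A picture is of the moment at which its call begins: read the wrist's pose just before it. camera_model takes no time and is no camera call.
- arm.sign_off(): hands the job in, once; it reports no verdict.
The state is a dict: "clock": time; "joints": joint angles; "dq": joint speeds; "joint_efforts": joint torques, N m; "position": TCP position; "ee_rot": TCP orientation; "force": force on the tool from outside, world axes, zero at the start; "ft_torque": the same for the moment, N m; "width": opening from 0.0 (shut) to 1.0 (fully open).
Only numpy, scipy, OpenCV 4.12 (cv2) and the standard library are available. Lean on these libraries where they do the work, as an engineer would, in place of code of your own. Each camera call takes 0.05 s, during which the arm holds its last target.

## Working session

There is one attempt and no reset: what is moved stays moved. The work goes in short steps, Python scripts to look and compute and a shell command to move; the robot and the scene stay as the last step left them, time stands still between calls to the robot, and variables do not carry over. Pictures are saved under pics/ and viewed, and the job is handed in when it is done.

```bash
ls; mkdir -p pics; python3 - <<'E'
from cell import arm
import cv2,numpy as np
np.set_printoptions(precision=4,suppress=True)
print(arm.observe())
for n in ["scene","side","wrist"]:
    cv2.imwrite(f"pics/{n}0.png",arm.get_image(n)[:,:,::-1])
    print(n,arm.camera_model(n))
E
```

```text
pics
{'clock': 0.0, 'joints': array([-1.2636,  0.4352,  0.025 ,  1.5741, -0.0116,  1.134 , -0.0751]), 'dq': array([ 0.    , -0.0006, -0.0001,  0.0008, -0.0004, -0.0003,  0.0012]), 'joint_efforts': array([ -0.0011, -66.7866,   0.9844, -31.4431,  -0.0605,   0.0436,
         0.0001]), 'position': array([0.2488, 0.5728, 0.243 ]), 'ee_rot': array([-0.6392, -3.0757,  0.0024]), 'force': array([-0.6151,  0.6073, -0.1235]), 'ft_torque': array([-0.0029, -0.0228,  0.0507]), 'width': 1.0015438579883518}
scene {'vfov': 57.9167414188633, 'cx': 316.23048368976265, 'cy': 241.27247184982323, 'cam_to_world': array([[ 0.8987, -0.3278,  0.2913,  0.2181],
       [-0.4385, -0.6592,  0.611 , -0.6659],
       [-0.0082, -0.6768, -0.7361,  0.7237],
       [ 0.    ,  0.    ,  0.    ,  1.    ]])}
side {'vfov': 43.81072293959893, 'cx': 322.83019401541543, 'cy': 248.41198673460391, 'cam_to_world': array([[-0.8664, -0.3496,  0.3564,  0.0329],
       [-0.499 ,  0.5847, -0.6396,  0.7714],
       [ 0.0152, -0.7321, -0.681 ,  0.9351],
       [ 0.    ,  0.    ,  0.    ,  1.    ]])}
wrist {'vfov': 68.85418928692879, 'cx': 318.544441452817, 'cy': 238.7636283218007, 'T_tool_cam': array([[ 0.001 , -0.9628, -0.2702,  0.0729],
       [ 1.    ,  0.0009,  0.0006,  0.0004],
       [-0.0003, -0.2702,  0.9628, -0.1419],
       [ 0.    ,  0.    ,  0.    ,  1.    ]])}
```

View pics/scene0.png

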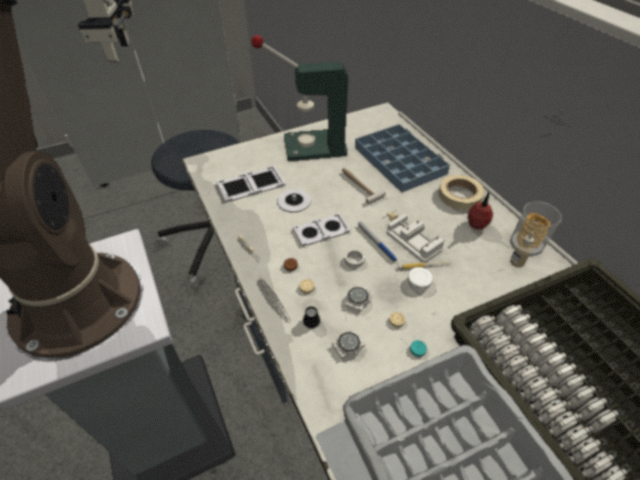

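View pics/side0.png

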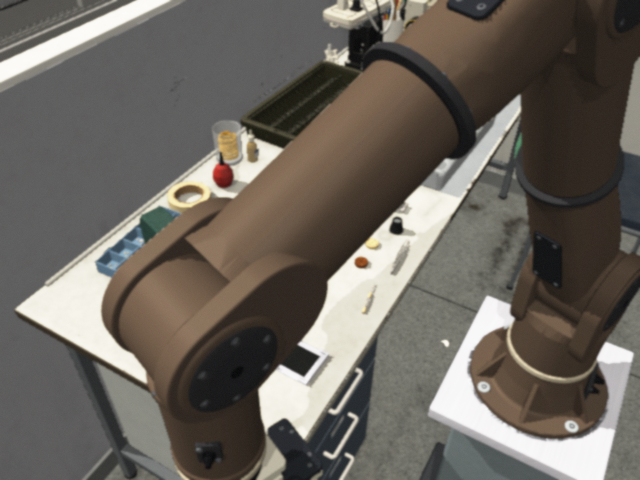

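View pics/wrist0.png

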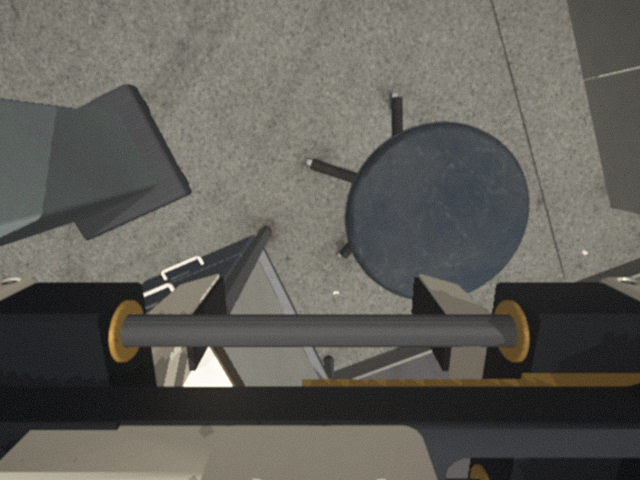

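The scene view shows the watch tray at (250,183), ring stand (294,200) and dial tray (320,230). The ring is at (354,258), the heads at (358,298) and (348,343), and the brass dials at (307,286) and (397,319). The brown disc is at (290,264) and the turquoise one at (418,348). The arm is over the stool, left of the bench. I'll cast rays next.

```bash
cat > h.py <<'E'
import numpy as np, cv2
from cell import arm
from scipy.spatial.transform import Rotation as R
np.set_printoptions(precision=4,suppress=True)
def fpx(m): return 240/np.tan(np.radians(m["vfov"])/2)
def ray(m,T,uv,z):
    f=fpx(m); d=np.array([(uv[0]-m["cx"])/f,(uv[1]-m["cy"])/f,1.])
    d=T[:3,:3]@d; o=T[:3,3]; s=(z-o[2])/d[2]; return o+s*d
def toolT(st):
    T=np.eye(4); T[:3,:3]=R.from_rotvec(st["ee_rot"]).as_matrix(); T[:3,3]=st["position"]; return T
def wristshot(name):
    st=arm.observe(); im=arm.get_image("wrist")[:,:,::-1].copy(); cv2.imwrite(f"pics/{name}.png",im)
    m=arm.camera_model("wrist"); T=toolT(st)@m["T_tool_cam"]
    np.savez(f"pics/{name}.npz",T=T,vfov=m["vfov"],cx=m["cx"],cy=m["cy"]); return im,m,T
def load(name):
    d=np.load(f"pics/{name}.npz"); return cv2.imread(f"pics/{name}.png"),dict(vfov=float(d["vfov"]),cx=float(d["cx"]),cy=float(d["cy"])),d["T"]
def sp(uv,z):
    m=arm.camera_model("scene"); return ray(m,m["cam_to_world"],uv,z)
def tooldir():
    st=arm.observe(); M=R.from_rotvec(st["ee_rot"]).as_matrix()
    print("t",round(st["clock"],2),"pos",st["position"],"z",M[:,2],"jaw-yaw deg",np.degrees(np.arctan2(M[1,1],M[0,1])),"tool x",M[:2,0],"w",round(st["width"],3),"F",st["force"],"J",st["joints"])
E
python3 - <<'E'
from h import *
tooldir()
for n,uv,z in [("wtray",(250,183),.005),("stand",(294,201),.004),("dtray",(320,230),.005),("ring",(354,258),.0065),("w1",(358,298),.01),("w2",(348,344),.01),("brass1",(307,286),.005),("brass2",(397,319),.005),("brown",(290,264),.005),("turq",(418,348),.005),("black",(311,318),0),("pot",(420,285),0),("blade",(272,300),0),("pressbase",(315,148),0),("hammer",(365,187),0),("corner",(185,160),0),("edge",(325,480),0)]:
    print(n,sp(uv,z))
im=cv2.imread("pics/scene0.png")[140:380,180:480]
cv2.imwrite("pics/scene0z.png",cv2.resize(im,(750,600),interpolation=cv2.INTER_CUBIC))
E
```

```text
t 0.15 pos [0.2489 0.5729 0.2431] z [-0.0004 -0.0011 -1.    ] jaw-yaw deg 66.51704494641503 tool x [-0.9172  0.3985] w 0.997 F [-0.1541 -0.3261  0.3521] J [-1.2636  0.4351  0.025   1.5739 -0.0116  1.134  -0.0751]
wtray [0.4392 0.1896 0.005 ]
stand [0.513  0.0771 0.004 ]
dtray [ 0.5258 -0.0415  0.005 ]
ring [ 0.5536 -0.1513  0.0065]
w1 [ 0.5078 -0.2487  0.01  ]
w2 [ 0.4405 -0.3296  0.01  ]
brass1 [ 0.4307 -0.1732  0.005 ]
brass2 [ 0.5527 -0.3218  0.005 ]
brown [ 0.423  -0.1039  0.005 ]
turq [ 0.553  -0.3911  0.005 ]
black [ 0.4063 -0.2433  0.    ]
pot [ 0.6429 -0.2713  0.    ]
blade [ 0.354  -0.1702  0.    ]
pressbase [0.6584 0.2581 0.    ]
hammer [0.6989 0.0487 0.    ]
corner [0.3145 0.3683 0.    ]
edge [ 0.3023 -0.5097  0.    ]
```

View pics/scene0z.png

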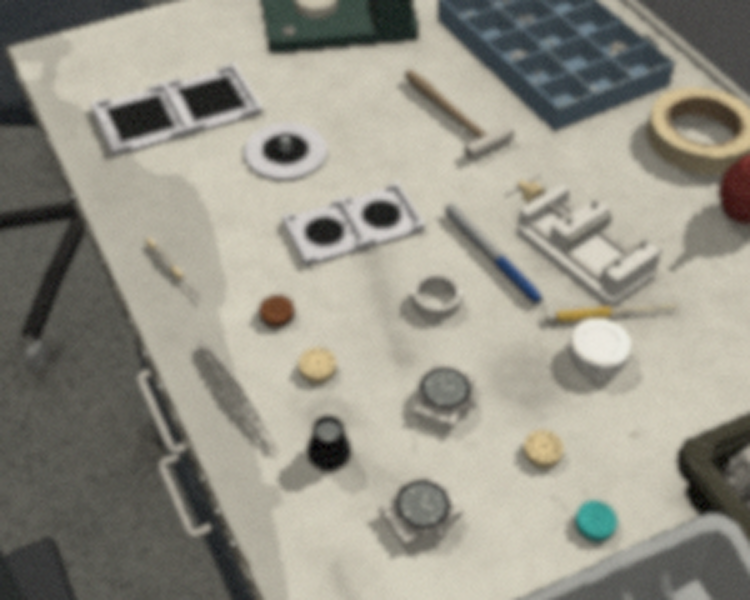

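```bash
python3 -m creep '[[[0,-4,2,0,0,6,1],[1,-8.5,4,0,0,12,1],[2,-13,6,0,0,18,1],[3,-17.5,8,0,0,23.5,1],[4,-22,9,0,0,23.5,1]]]' 20; python3 -c "
from h import *
tooldir()
m=arm.camera_model('scene')
a,b=sp((237,188),.005),sp((266,178),.005); print(a,b,np.degrees(np.arctan2(*(b-a)[1::-1])))"
```

```text
clock: 0.65
position: [0.2895, 0.3518, 0.3351]
ee_rot: [-0.006, 3.141, 0.002]
force: [0.9, -0.3, 0.0]
width: 1.001
t 0.65 pos [0.2895 0.3518 0.3351] z [ 0.001   0.0016 -1.    ] jaw-yaw deg 90.22084202274077 tool x [-1.     -0.0039] w 1.001 F [ 0.9319 -0.2962  0.0364] J [-1.0044  0.0848  0.0051  1.8175 -0.0005  1.2375  0.5755]
[0.4028 0.1858 0.005 ] [0.4835 0.19   0.005 ] 2.979402907929453
```

```bash
python3 -m creep '[[[1.5,-4.5,0,0,0,0,1],[3.5,-9,0,0,0,0,1],[6,-13,0,0,0,0,1],[9,-17,0,0,0,0,1],[12,-21,0,0,0,0,1]]]'; python3 -m creep '[[[0,-3,0,0,0,0,1],[0,-5,0,0,0,0,1],[0,-5,0,0,0,0,1]]]'; python3 -c "
from h import *
wristshot('w1');tooldir()
cv2.imwrite('pics/side1.png',arm.get_image('side')[:,:,::-1])"
```

```text
clock: 1.15
position: [0.4095, 0.1414, 0.334]
ee_rot: [-0.001, 3.141, 0.001]
force: [1.4, 1.9, -0.1]
width: 1.002
clock: 1.45
position: [0.409, 0.0902, 0.3337]
ee_rot: [-0.007, -3.141, 0.001]
force: [0.1, 0.2, 0.5]
width: 1.001
t 1.5 pos [0.409  0.0922 0.3337] z [-0.0001  0.0003 -1.    ] jaw-yaw deg 89.86246910431407 tool x [-1.      0.0024] w 1.003 F [-0.2966  0.8261  0.7964] J [-0.6545  0.0033  0.3105  1.9075 -0.0014  1.2309  1.2249]
```

View pics/w1.png

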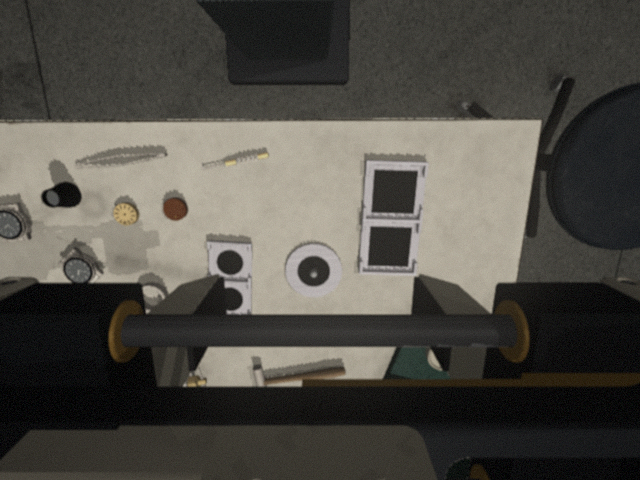

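The wrist view shows the watch tray pads at (395,191) and (390,245), the stand at (314,270), and the dial pads at (231,262) and (232,298). Heads are at (9,224) and (79,268), a brass dial at (125,213), and the brown disc at (175,208). I'll measure the fixtures precisely.

```bash
cat > fix.py <<'E'
from h import *
import sys
im,m,T=load(sys.argv[1])
g=cv2.cvtColor(im,cv2.COLOR_BGR2GRAY)
mask=(g<70).astype(np.uint8)
n,l,s,c=cv2.connectedComponentsWithStats(mask)
for i in range(1,n):
    x,y,w,h,a=s[i]
    if 200<a<4000 and w<80 and h<80 :
        cnt,_=cv2.findContours((l==i).astype(np.uint8),cv2.RETR_EXTERNAL,cv2.CHAIN_APPROX_NONE)
        mn=cv2.minAreaRect(cnt[0]); 
        P=np.array([ray(m,T,p,.0045)[:2] for p in cnt[0][:,0]+0.0]); r=cv2.minAreaRect((P*1000).astype(np.float32))
        print(np.round(c[i],1),a,w,h,"world",ray(m,T,mn[0],.0045)[:2],"size mm",np.round(r[1],1),"ang",round(r[2],1))
E
python3 fix.py w1
```

```text
[393.9 191.2] 1692 45 42 world [0.4026 0.1926] size mm [55.6 55.5] ang 88.3
[ 63.6 194.8] 660 39 25 world [ 0.4046 -0.2567] size mm [53.  32.5] ang 89.8
[175.1 207.7] 319 23 21 world [ 0.4243 -0.105 ] size mm [30.3 27.7] ang 89.8
[389.1 245.9] 1482 42 39 world [0.4795 0.1901] size mm [55.5 55.4] ang 88.3
[229.4 262. ] 450 25 23 world [ 0.5025 -0.037 ] size mm [34.4 33.2] ang 89.8
[313.3 270.5] 643 31 29 world [0.5166 0.0825] size mm [43.1 42.8] ang 89.8
[308.2 373. ] 331 79 14 world [0.6887 0.067 ] size mm [ 10.1 124.5] ang 10.7
```

```bash
python3 -m creep '[[[0,-4.5,1,0,0,0,1],[-1,-9,2,0,0,0,1],[-1,-13.5,3,0,0,0,1],[-1,-18,4,0,0,0,1],[-1,-22.5,5,0,0,0,1]]]'; python3 -m creep '[[[0,-4,0,0,0,0,1],[0,-6,0,0,0,0,1],[0,-6,0,0,0,0,1],[0,-6,0,0,0,0,1]]]'; python3 -c "
from h import *
wristshot('w2');tooldir()"
```

```text
clock: 2.05
position: [0.3992, -0.1321, 0.3843]
ee_rot: [-0.005, 3.141, 0.001]
force: [1.8, -0.2, 0.0]
width: 1.001
clock: 2.45
position: [0.3996, -0.1905, 0.3836]
ee_rot: [0.002, -3.141, -0.0]
force: [0.0, 0.3, -0.1]
width: 0.994
t 2.5 pos [ 0.3997 -0.19    0.3835] z [-0.0004  0.0004 -1.    ] jaw-yaw deg 90.15270729575585 tool x [-1.     -0.0027] w 1.003 F [ 0.6401  0.5688 -1.0985] J [-0.347  -0.0005  0.6887  1.7898  0.0001  1.3527  1.9151]
```

View pics/w2.png

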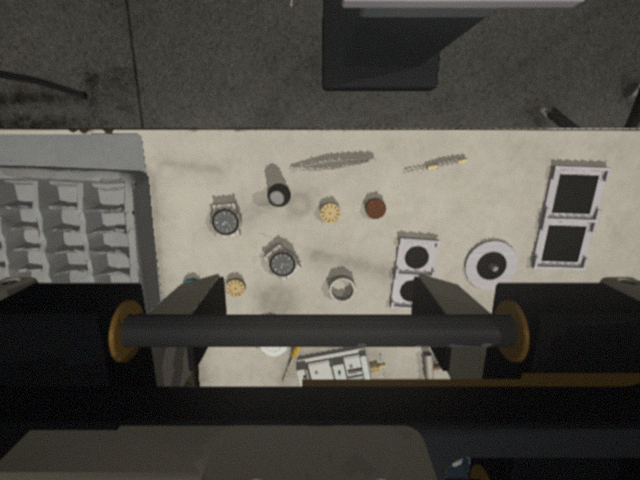

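```bash
python3 fix.py w2; python3 -c "
from h import *
im,m,T=load('w2')
cv2.imwrite('pics/w2z.png',cv2.resize(im[180:310,180:380],(800,520),interpolation=cv2.INTER_CUBIC))
for n,uv,z in [('brass1',(330,212.5),.009),('brass2',(235.5,288),.009),('brown',(375,208),.009),('ring',(342,288),.013),('wA',(226,221),.017),('wB',(282,263),.017)]: print(n,ray(m,T,uv,z))
"
```

```text
[574.8 193.5] 1377 45 38 world [0.402  0.1929] size mm [55.5 55.5] ang 88.1
[279.8 192.1] 220 22 22 world [ 0.4045 -0.2494] size mm [31.4 31.6] ang 0.1
[563.2 243.1] 1220 42 35 world [0.4795 0.1906] size mm [55.7 55.3] ang 88.2
[416.3 256.9] 363 22 21 world [ 0.5024 -0.0358] size mm [33.1 33.3] ang 0.1
[491.  265.2] 541 29 26 world [0.5162 0.0831] size mm [41.9 44.1] ang 0.1
brass1 [ 0.4308 -0.1724  0.009 ]
brass2 [ 0.5536 -0.3217  0.009 ]
brown [ 0.4238 -0.1052  0.009 ]
ring [ 0.5514 -0.1522  0.013 ]
wA [ 0.4423 -0.3272  0.017 ]
wB [ 0.5083 -0.2456  0.017 ]
```

View pics/w2z.png

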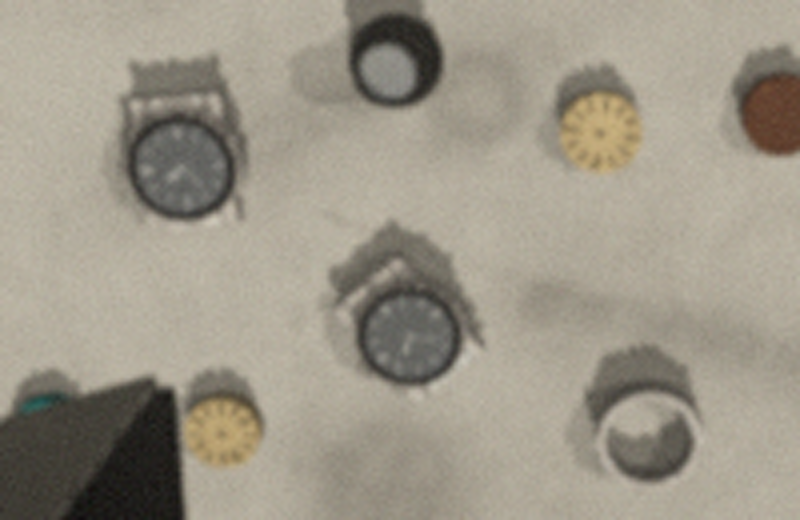

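Wrist shots w1 and w2 agree within 1 mm, and the pads are 77 mm apart, as they should be. In the zoomed view, head A (182,168) has its lugs toward −x and head B (408,336) is turned about 33°. Before picking I'll measure the rim height of the grey rack, the heads' yaw and the second dial bay.

```bash
python3 -c "
from h import *
im,m,T=load('w2')
ms=arm.camera_model('scene');Ts=ms['cam_to_world']
def P(m,T):
    K=np.array([[fpx(m),0,m['cx']],[0,fpx(m),m['cy']],[0,0,1]]); return K@np.linalg.inv(T)[:3]
def tri(a,b):
    X=cv2.triangulatePoints(P(m,T),P(ms,Ts),np.array(a,float).reshape(2,1),np.array(b,float).reshape(2,1))[:,0];return X[:3]/X[3]
for z in (0,.03,.06,.09):
  print(z,'w2 corner',ray(m,T,(143,137),z),'w2 right low',ray(m,T,(158,280),z),'scene topcorner',sp((349,400),z),'scene right corner',sp((470,350),z))
print('wA lug bar', [ray(m,T,(180+u/4,180+v/4),.008)[:2] for u,v in ((130,107),(222,100))])
a,b=[ray(m,T,(180+u/4,180+v/4),.008)[:2] for u,v in ((130,107),(222,100))];print(np.degrees(np.arctan2(*(b-a)[::-1])))
a,b=[ray(m,T,(180+u/4,180+v/4),.008)[:2] for u,v in ((340,305),(405,262))];print(np.degrees(np.arctan2(*(b-a)[::-1])))
for n,a,b in (('loupe',(279,193),(311,318)),('pot?',(275,350),(420,275))): print(n,tri(a,b))
im=cv2.imread('pics/scene0.png')[330:480,320:520]
cv2.imwrite('pics/s0r.png',cv2.resize(im,(800,600),interpolation=cv2.INTER_CUBIC))
"
```

```text
0 w2 corner [ 0.3225 -0.4428  0.    ] w2 right low [ 0.5438 -0.448   0.    ] scene topcorner [ 0.394  -0.4184  0.    ] scene right corner [ 0.6384 -0.4347  0.    ]
0.03 w2 corner [ 0.3228 -0.4284  0.03  ] w2 right low [ 0.5314 -0.4333  0.03  ] scene topcorner [ 0.3867 -0.4287  0.03  ] scene right corner [ 0.621  -0.4443  0.03  ]
0.06 w2 corner [ 0.323  -0.4139  0.06  ] w2 right low [ 0.5191 -0.4186  0.06  ] scene topcorner [ 0.3794 -0.439   0.06  ] scene right corner [ 0.6036 -0.4539  0.06  ]
0.09 w2 corner [ 0.3233 -0.3995  0.09  ] w2 right low [ 0.5067 -0.4039  0.09  ] scene topcorner [ 0.3721 -0.4492  0.09  ] scene right corner [ 0.5862 -0.4635  0.09  ]
wA lug bar [array([ 0.4226, -0.3483]), array([ 0.4199, -0.3137])]
94.5096827961833
124.24223926324905
loupe [ 0.403  -0.2484  0.0088]
pot? [ 0.65   -0.2606  0.0221]
```

View pics/s0r.png

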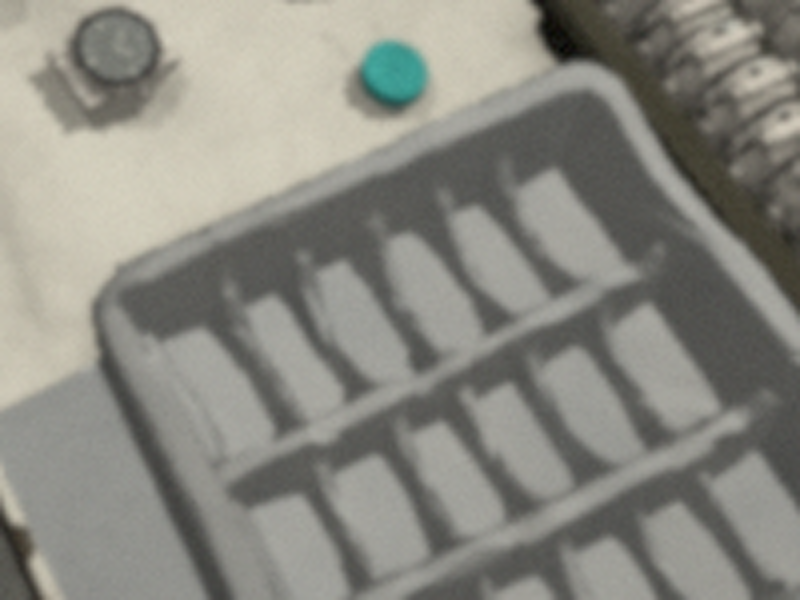

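Rack rim is only about 3 cm high, so the gripper body clears it. Going for head A.

```bash
python3 -m creep '[[[0.9,-2.8,-3.4,0,0,2,1],[1.8,-5.6,-6.8,0,0,4.5,1],[2.7,-8.4,-10.2,0,0,4.5,1],[3.6,-11.2,-13.6,0,0,4.5,1],[4.3,-13.7,-17,0,0,4.5,1]]]' 20; python3 -m creep '[[[0,0,-4,0,0,0,1],[0,0,-8,0,0,0,1],[0,0,-12,0,0,0,1],[0,0,-14,0,0,0,1],[0,0,-14,0,0,0,1]]]'; python3 -c "
from h import *
wristshot('w3');tooldir()"
```

```text
clock: 3.0
position: [0.4437, -0.3278, 0.2118]
ee_rot: [-0.129, 3.139, 0.002]
force: [0.0, 1.5, 0.2]
width: 0.999
clock: 3.5
position: [0.4415, -0.3255, 0.0708]
ee_rot: [0.127, -3.135, -0.007]
force: [-0.1, 0.1, 0.6]
width: 1.0
t 3.55 pos [ 0.4423 -0.3267  0.0727] z [-0.0021  0.0024 -1.    ] jaw-yaw deg 94.63139967202297 tool x [-0.9967 -0.0807] w 0.996 F [-0.4465 -0.156  -0.3976] J [ 0.115   0.5822  0.6055  1.9698 -0.4841  0.7393  2.6625]
```

View pics/w3.png

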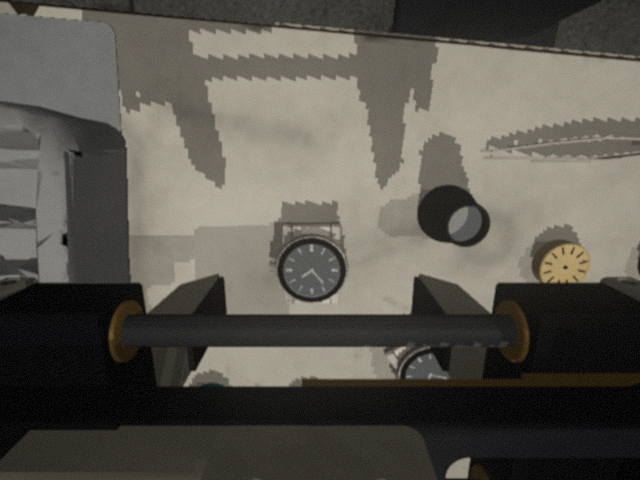

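Head A is at (312,270), upright in view, between the fingers. Check its position.

```bash
python3 -c "
from h import *
im,m,T=load('w3')
print(ray(m,T,(311.5,269.5),.017), 'loupe top z?',ray(m,T,(470,225),.03))
"; python3 -m creep '[[[0,0,-3,0,0,0,1],[0,0,-5.2,0,0,0,1],[0,0,-5.2,0,0,0,1]]]'
```

```text
[ 0.4428 -0.3288  0.017 ] loupe top z? [ 0.4058 -0.246   0.03  ]
clock: 3.85
position: [0.4423, -0.3274, 0.0212]
ee_rot: [0.126, -3.138, -0.003]
force: [-0.3, 0.7, 0.4]
width: 0.998
```

```bash
python3 -m creep '[[[0,0,0,0,0,0,-0.4],[0,0,0,0,0,0,-0.4],[0,0,0,0,0,0,-0.4],[0,0,0,0,0,0,-0.4],[0,0,0,0,0,0,-0.4]]]' 20;python3 -m creep '[[[0,0,0,0,0,0,-0.4],[0,0,0,0,0,0,-0.4],[0,0,0,0,0,0,-0.4]]]'
```

```text
clock: 4.35
position: [0.4424, -0.3288, 0.0222]
ee_rot: [-0.124, 3.138, -0.0]
force: [-0.4, -0.1, 0.2]
width: 0.617
clock: 4.65
position: [0.4421, -0.3288, 0.0218]
ee_rot: [-0.124, 3.139, 0.0]
force: [-0.8, 0.4, 2.5]
width: 0.477
```

Head A is gripped at 43.9 mm. Lift it and carry it to the far watch bay.

```bash
python3 -m creep '[[[0,0,1,0,0,0,-0.4],[0,0,3,0,0,0,-0.4],[0,0,6,0,0,0,-0.4],[0,2,9,0,0,-3,-0.4],[0,5,12,0,0,-6.5,-0.4]]]'; python3 -m creep '[[[0.4,4.5,1,0,0,0,-0.4],[0.8,9,2,0,0,0,-0.4],[1.2,13.5,2,0,0,0,-0.4],[1.6,18,2,0,0,0,-0.4],[2,22.5,2,0,0,0,-0.4]]]';python3 -m creep '[[[0.4,4.5,0,0,0,0,-0.4],[0.8,9,0,0,0,0,-0.4],[1.2,13.5,0,0,0,0,-0.4],[1.6,18,0,0,0,0,-0.4],[1.6,20,0,0,0,0,-0.4]]]'; python3 -c "
from h import *
tooldir()"
```

```text
clock: 5.15
position: [0.4415, -0.28, 0.1435]
ee_rot: [0.063, 3.141, -0.002]
force: [0.8, 0.2, -0.8]
width: 0.472
clock: 5.65
position: [0.4618, -0.052, 0.1624]
ee_rot: [0.055, 3.14, 0.001]
force: [0.9, -0.0, -1.2]
width: 0.479
clock: 6.15
position: [0.4779, 0.1509, 0.1621]
ee_rot: [0.047, 3.141, 0.002]
force: [-0.6, -0.9, -0.4]
width: 0.479
t 6.15 pos [0.4779 0.1509 0.1621] z [ 0.0003  0.0013 -1.    ] jaw-yaw deg 88.28789592979734 tool x [-0.9996  0.0299] w 0.479 F [-0.5517 -0.9103 -0.3683] J [-0.9381  0.3753  0.6929  2.0128 -0.316   0.8589  1.4708]
```

```bash
python3 -m creep '[[[0.1,2.2,-1,0,0,0,-0.4],[0.1,4.4,-3,0,0,0,-0.4],[0.1,4.4,-6,0,0,0,-0.4],[0.1,4.4,-8,0,0,0,-0.4],[0.1,4.4,-8,0,0,0,-0.4]]]'; python3 -c "
from h import *
wristshot('w4');tooldir()"
```

```text
clock: 6.65
position: [0.4772, 0.1891, 0.0793]
ee_rot: [-0.056, -3.137, 0.005]
force: [-0.5, -0.4, -0.3]
width: 0.481
t 6.7 pos [0.4783 0.1892 0.0808] z [-0.0024 -0.0018 -1.    ] jaw-yaw deg 87.93030490859701 tool x [-0.9993  0.0361] w 0.48 F [ 0.4083 -0.9172  0.0181] J [-0.9135  0.5181  0.5957  2.0501 -0.4429  0.7032  1.5013]
```

View pics/w4.png

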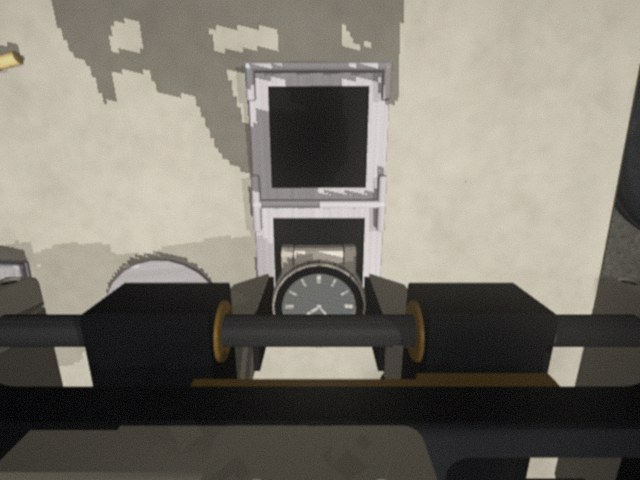

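The held head (318,300) is level and sits over the far bay, and the near pad is at (318,137). Check alignment against this view.

```bash
python3 -c "
from h import *
im,m,T=load('w4')
a=ray(m,T,(317.5,137),.0045);print(a, 'far', a[:2]+.077*np.array([np.cos(-.032),np.sin(-.032)]))
print(ray(m,T,(252,70),.009),ray(m,T,(390,66),.009))
"; python3 -m creep '[[[0,0.1,-3,0,0,0,-0.4],[0,0.1,-5,0,0,0,-0.4],[0,0.1,-5.3,0,0,0,-0.4],[0,0.1,-5.3,0,0,0,-0.4]]]'
```

```text
[0.4022 0.1915 0.0045] far [0.4792 0.189 ]
[0.3653 0.1563 0.009 ] [0.3659 0.233  0.009 ]
clock: 7.1
position: [0.4795, 0.1909, 0.0295]
ee_rot: [0.056, 3.141, 0.0]
force: [0.1, -0.2, 0.3]
width: 0.473
```

```bash
python3 -m creep '[[[0,0,-0.1,0,0,0,-0.4],[0,0,-0.2,0,0,0,-0.4],[0,0,-0.2,0,0,0,-0.4]]]';python3 -c "
from h import *
tooldir()"
```

```text
clock: 7.4
position: [0.4794, 0.1915, 0.0274]
ee_rot: [0.054, 3.14, 0.001]
force: [-0.1, 0.1, -0.1]
width: 0.478
t 7.4 pos [0.4794 0.1915 0.0274] z [ 0.001   0.0008 -1.    ] jaw-yaw deg 88.01918233704298 tool x [-0.9994  0.0346] w 0.478 F [-0.0989  0.0926 -0.0684] J [-0.8526  0.6017  0.5141  2.0783 -0.5261  0.5882  1.569 ]
```

```bash
python3 -m creep '[[[0,0,-0.1,0,0,0,-0.4],[0,0,-0.15,0,0,0,-0.4],[0,0,-0.15,0,0,0,-0.4]]]';python3 -m creep '[[[0,0,0,0,0,0,0.4],[0,0,0,0,0,0,0.4],[0,0,0,0,0,0,0.4],[0,0,0,0,0,0,0.4],[0,0,0,0,0,0,0.4]]]'
```

```text
clock: 7.7
position: [0.4792, 0.1914, 0.0258]
ee_rot: [0.054, 3.141, 0.001]
force: [-2.3, 1.3, 7.7]
width: 0.478
clock: 8.2
position: [0.479, 0.1912, 0.0252]
ee_rot: [-0.054, -3.141, 0.0]
force: [-0.6, -0.4, 0.4]
width: 0.699
```

```bash
python3 -m creep '[[[0,0,3,0,0,0,0.5],[0,0,7,0,0,0,0.8],[-1,0,12,0,0,0,1],[-4,-2,16,0,0,0,1],[-7,-4,18,0,0,0,1]]]';python3 -m creep '[[[0,0,0,0,0,0,1],[0,0,0,0,0,0,1]]]'; python3 -c "
from h import *
wristshot('w5');tooldir()"
```

```text
clock: 8.7
position: [0.41, 0.1513, 0.2073]
ee_rot: [0.054, 3.138, 0.002]
force: [-0.8, 0.4, 1.0]
width: 0.993
clock: 8.9
position: [0.4088, 0.1517, 0.206]
ee_rot: [0.054, 3.14, 0.005]
force: [0.1, 1.0, -0.3]
width: 1.0
t 8.95 pos [0.4092 0.1519 0.2054] z [ 0.0007  0.0014 -1.    ] jaw-yaw deg 88.0559285345249 tool x [-0.9994  0.0339] w 0.999 F [-0.0657 -0.2605  0.3711] J [-1.1403  0.1901  0.7846  2.1049 -0.1716  0.9073  1.2782]
```

View pics/w5.png

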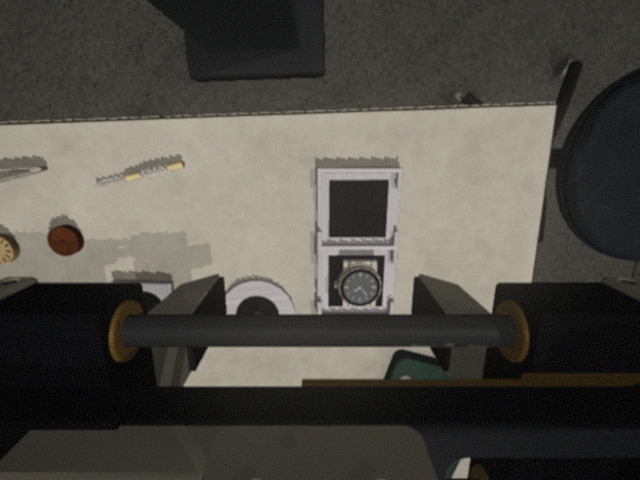

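Head A lies in the far bay, dial at (359,287), clear of the walls. Next is the brass dial at (0.431, −0.172), with the jaws half open so they pass the brown disc.

```bash
python3 -m creep '[[[0,-4.5,0,0,0,0,0.5],[0.5,-9,0,0,0,0,0],[1,-13.5,-2,0,0,0,0],[1.5,-18,-4,0,0,0,0],[2,-22.5,-6,0,0,0,0]]]';python3 -m creep '[[[0.1,-4.5,-2,0,0,0,0],[0.2,-8,-4,0,0,0,0],[0.2,-9.9,-6.5,0,0,0,0],[0.2,-9.9,-7.5,0,0,0,0],[0.2,-9.9,-7.5,0,0,0,0]]]' 15; python3 -c "
from h import *
wristshot('w6');tooldir()"
```

```text
clock: 9.45
position: [0.4297, -0.0754, 0.1437]
ee_rot: [-0.052, -3.14, 0.002]
force: [1.1, 0.8, -0.5]
width: 0.612
clock: 9.95
position: [0.4299, -0.1727, 0.0681]
ee_rot: [-0.057, -3.136, -0.0]
force: [0.5, 0.2, 0.3]
width: 0.501
t 10.0 pos [ 0.4306 -0.1722  0.0692] z [-0.0031  0.0004 -1.    ] jaw-yaw deg 88.0165188633184 tool x [-0.9994  0.0346] w 0.501 F [-0.0782 -0.5413 -0.0531] J [-0.2363  0.4934  0.6754  2.1815 -0.5231  0.6326  2.3505]
```

View pics/w6.png

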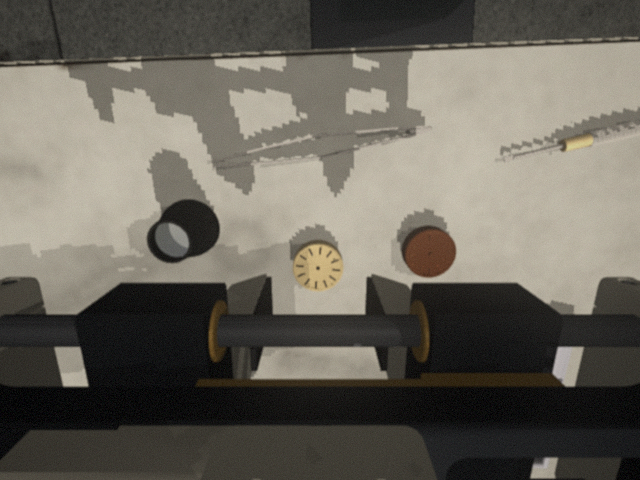

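The dial is at (318,267), centred between the fingers, with clearance to the brown disc at (429,251).

```bash
python3 -c "
from h import *
im,m,T=load('w6')
print(ray(m,T,(318,267),.009))
"; python3 -m creep '[[[0,0,-2,0,0,0,0],[0,0,-4,0,0,0,0],[0,0,-4.8,0,0,0,0],[0,0,-4.8,0,0,0,0]]]'; python3 -c "
from h import *
tooldir()"
```

```text
[ 0.4312 -0.1725  0.009 ]
clock: 10.4
position: [0.4311, -0.1716, 0.0221]
ee_rot: [-0.052, -3.14, -0.001]
force: [0.2, 0.8, 0.1]
width: 0.501
t 10.4 pos [ 0.4311 -0.1716  0.0221] z [-0.0009  0.0007 -1.    ] jaw-yaw deg 88.11092906745542 tool x [-0.9995  0.033 ] w 0.501 F [0.1962 0.8052 0.0886] J [-0.155   0.5719  0.5709  2.2071 -0.6241  0.5249  2.4356]
```

```bash
python3 -m creep '[[[0,0,-0.2,0,0,0,0],[0,0,-0.25,0,0,0,-0.5],[0,0,-0.25,0,0,0,-0.5],[0,0,-0.25,0,0,0,-0.5],[0,0,-0.25,0,0,0,-0.5]]]' 15;  python3 -m creep '[[[0,0,0,0,0,0,-0.6],[0,0,0,0,0,0,-0.6],[0,0,0,0,0,0,-0.6]]]'
```

```text
clock: 10.9
position: [0.4314, -0.1727, 0.0202]
ee_rot: [0.054, 3.14, 0.0]
force: [0.4, 0.6, 6.1]
width: 0.327
clock: 11.2
position: [0.4314, -0.1727, 0.0201]
ee_rot: [0.054, 3.14, 0.0]
force: [-0.2, 1.5, 6.6]
width: 0.328
```

Dial gripped at 30.2 mm. Carry it to the near dial bay.

```bash
python3 -m creep '[[[0,0,1,0,0,0,-0.6],[0,0,4,0,0,0,-0.6],[0,0,7,0,0,0,-0.6],[2,4,8,0,0,0,-0.6],[5,7,8,0,0,0,-0.6]]]';python3 -m creep '[[[1,3,-0.5,0,0,0,-0.6],[2.1,6.6,-1,0,0,0,-0.6],[2.1,6.6,-1.5,0,0,0,-0.6],[2.1,6.6,-1.5,0,0,0,-0.6]]]'; python3 -c "
from h import *
wristshot('w7');tooldir()"
```

```text
clock: 11.7
position: [0.4811, -0.1021, 0.102]
ee_rot: [0.059, 3.139, 0.002]
force: [1.3, -0.0, 0.6]
width: 0.331
clock: 12.1
position: [0.5016, -0.036, 0.0846]
ee_rot: [-0.051, -3.14, 0.001]
force: [-0.7, -0.6, -0.6]
width: 0.33
t 12.15 pos [ 0.5015 -0.0373  0.0849] z [-0.0007 -0.0006 -1.    ] jaw-yaw deg 88.0138045374922 tool x [-0.9994  0.0347] w 0.324 F [ 0.5946  0.1231 -0.5039] J [-0.55    0.5242  0.7157  2.0818 -0.521   0.7188  2.0393]
```

View pics/w7.png

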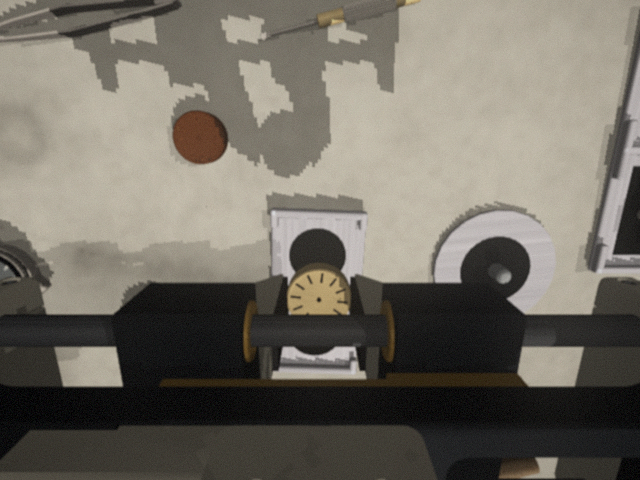

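```bash
python3 -c "
from h import *
im,m,T=load('w7')
for p in ((271,212),(365.5,212),(280,371),(358,370)): print(ray(m,T,p,.009))
print('pad',ray(m,T,(317.5,255),.0045))
im,m,T=load('w2')
cv2.imwrite('pics/w2d.png',cv2.resize(im[225:315,380:460],(712,800))[:600])
print('stand',[ray(*load(n)[1:],p,.004)[:2] for n,p in (('w7',(495,263)),)])
cv2.imwrite('pics/w7z.png',cv2.resize(load('w7')[0][195:385,240:400],(672,798))[:600])
"
```

```text
[ 0.4714 -0.0646  0.009 ]
[ 0.4733 -0.0049  0.009 ]
[ 0.588 -0.066  0.009]
[ 0.589  -0.0097  0.009 ]
pad [ 0.5024 -0.0362  0.0045]
stand [array([0.512 , 0.0831])]
```

View pics/w7z.png

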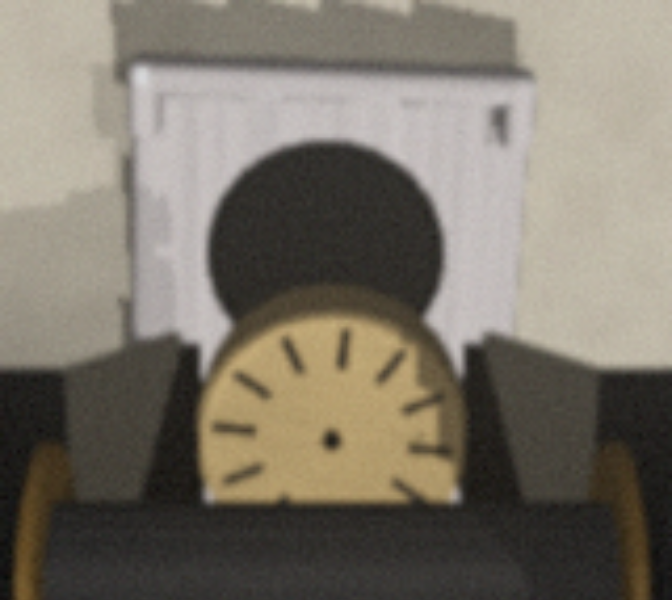

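The near dial pad is at (318,255), i.e. (0.5024, −0.036), tray yaw is about −1°, and the held dial is level. Lowering.

```bash
python3 -m creep '[[[0,0,-3,0,0,0,-0.6],[0,0,-5,0,0,0,-0.6],[0,0,-5.7,0,0,0,-0.6],[0,0,-5.7,0,0,0,-0.6],[0,0,-5.7,0,0,0,-0.6]]]';python3 -m creep '[[[0,0,-0.1,0,0,0,-0.6],[0,0,-0.2,0,0,0,-0.6],[0,0,-0.3,0,0,0,-0.6],[0,0,-0.3,0,0,0,-0.6]]]'
```

```text
clock: 12.65
position: [0.5023, -0.0377, 0.0286]
ee_rot: [0.057, 3.14, -0.0]
force: [-0.4, 0.3, -0.5]
width: 0.326
clock: 13.05
position: [0.5021, -0.0366, 0.0249]
ee_rot: [0.054, 3.141, 0.0]
force: [-1.0, -0.1, -0.6]
width: 0.327
```

```bash
python3 -m creep '[[[0,0,-0.1,0,0,0,-0.6],[0,0,-0.1,0,0,0,-0.6]]]';python3 -m creep '[[[0,0,0,0,0,0,-0.1],[0,0,0,0,0,0,0],[0,0,0,0,0,0,0],[0,0,0,0,0,0,0],[0,0,0,0,0,0,0]]]'
```

```text
clock: 13.25
position: [0.5021, -0.0367, 0.0241]
ee_rot: [0.055, 3.141, 0.001]
force: [-2.3, -0.2, 8.2]
width: 0.325
clock: 13.75
position: [0.502, -0.0368, 0.0237]
ee_rot: [-0.054, -3.141, 0.0]
force: [0.3, -0.8, 0.1]
width: 0.5
```

```bash
python3 -m creep '[[[0,0,2,0,0,0,0],[0,0,5,0,0,0,0.1],[0,0,8,0,0,0,0.3],[0,-3,9,0,0,0,0.3],[1,-7,9,0,0,0,0.3]]]';python3 -m creep '[[[2,-3,-1,0,0,0,0.3],[4,-4.55,-2,0,0,0,0.3],[4,-4.55,-3,0,0,0,0.3],[4,-4.55,-3,0,0,0,0.3]]]' 20; python3 -c "
from h import *
wristshot('w8');tooldir()"
```

```text
clock: 14.25
position: [0.5126, -0.1052, 0.1151]
ee_rot: [0.047, 3.14, 0.003]
force: [0.1, 0.8, -0.1]
width: 0.649
clock: 14.65
position: [0.5508, -0.1521, 0.0822]
ee_rot: [-0.055, -3.138, -0.001]
force: [-0.1, 0.1, 0.1]
width: 0.651
t 14.7 pos [ 0.5508 -0.1515  0.0829] z [-0.0026  0.0008 -1.    ] jaw-yaw deg 88.01288652502751 tool x [-0.9994  0.0347] w 0.652 F [-0.4135  0.3556  0.3791] J [-0.2967  0.617   0.6924  1.9141 -0.5372  0.8064  2.2263]
```

View pics/w8.png

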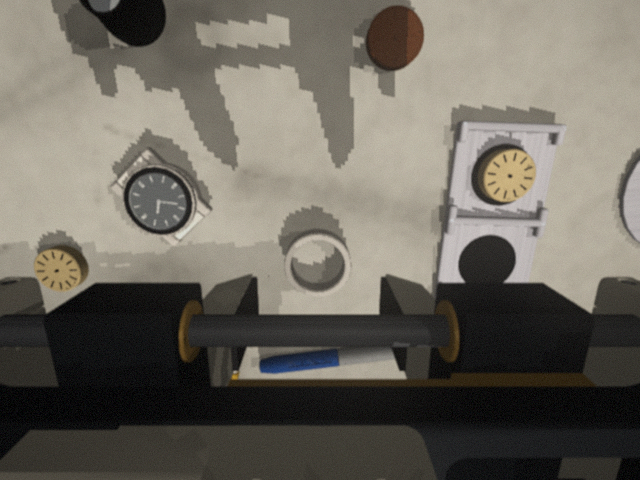

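The placed dial (508,175) lies centred in the near bay, and the far pad is at (488,260). The ring is at (318,264) between the fingers, head B at (159,201), and the second brass dial at (57,270).

```bash
python3 -c "
from h import *
im,m,T=load('w8')
for n,p,z in (('ring',(318,263.5),.013),('dial1',(507.5,175),.013),('farpad',(487.5,260),.0045),('B',(159,201),.017),('brass2',(57.5,270),.009),('drv',(300,355),.01),('drv2',(390,350),.01)): print(n,ray(m,T,p,z))
"; python3 -m creep '[[[0.1,-0.1,-3,0,0,0,0.3],[0.1,-0.1,-5,0,0,0,0.3],[0.1,-0.1,-6.1,0,0,0,0.3],[0.1,-0.1,-6.1,0,0,0,0.3]]]';python3 -m creep '[[[0,0,0,0,0,0,-0.4],[0,0,0,0,0,0,-0.4],[0,0,0,0,0,0,-0.4],[0,0,0,0,0,0,-0.4]]]'
```

```text
ring [ 0.5536 -0.1519  0.013 ]
dial1 [ 0.5016 -0.037   0.013 ]
farpad [ 0.558  -0.0396  0.0045]
B [ 0.5095 -0.2453  0.017 ]
brass2 [ 0.5536 -0.3224  0.009 ]
drv [ 0.622  -0.1669  0.01  ]
drv2 [ 0.6202 -0.104   0.01  ]
clock: 15.1
position: [0.552, -0.1522, 0.022]
ee_rot: [-0.053, -3.139, -0.001]
force: [-0.3, 0.0, -0.7]
width: 0.648
clock: 15.5
position: [0.5536, -0.1533, 0.0237]
ee_rot: [0.054, 3.14, 0.0]
force: [-0.9, 0.3, 6.5]
width: 0.452
```

```bash
python3 -m creep '[[[0,0,0,0,0,0,-0.4],[0,0,0.5,0,0,0,-0.4],[0,0,2,0,0,0,-0.4],[0,0,5,0,0,0,-0.4],[0,0,8,0,0,0,-0.4]]]'; python3 -c "
from h import *
wristshot('w9');tooldir()"
```

```text
clock: 16.0
position: [0.5526, -0.1534, 0.1043]
ee_rot: [-0.055, -3.14, 0.0]
force: [0.7, 0.1, 0.6]
width: 0.454
t 16.05 pos [ 0.5549 -0.1547  0.109 ] z [ 0.0053 -0.0011 -1.    ] jaw-yaw deg 87.95169379000741 tool x [-0.9993  0.0357] w 0.454 F [ 1.8217 -0.909   2.631 ] J [-0.3147  0.5863  0.7237  1.8904 -0.5097  0.8513  2.2057]
```

View pics/w9.png

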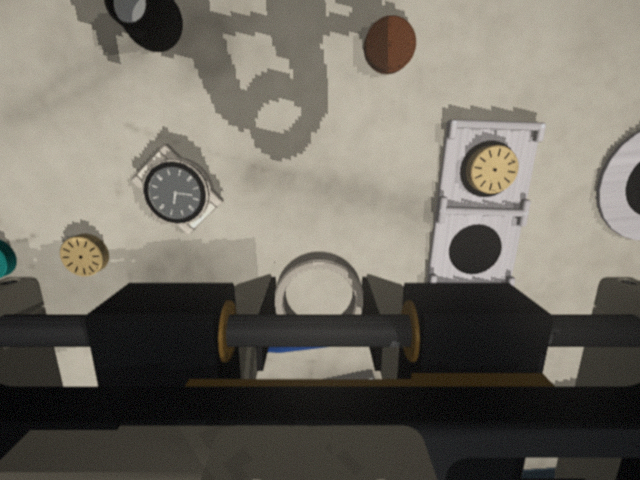

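The ring is held level at (318,290). Turn the jaw toward x, both to stay clear of the press and in preparation for head B, and carry the ring to the stand.

```bash
python3 -m creep '[[[-0.7,4,0,0,0,-8,-0.4],[-1.4,8,0,0,0,-16,-0.4],[-2.1,12,0,0,0,-24,-0.4],[-2.8,16,0,0,0,-32,-0.4],[-3.7,20,0,0,0,-40,-0.4]]]';python3 -m creep '[[[0,2,0,0,0,-8,-0.4],[0,3.7,0,0,0,-16,-0.4],[0,3.7,0,0,0,-24,-0.4],[0,3.7,0,0,0,-32,-0.4],[0,3.7,0,0,0,-40,-0.4]]]'; python3 -m creep '[[[0,0,0,0,0,-8,-0.4],[0,0,0,0,0,-8,-0.4]]]'; python3 -c "
from h import *
wristshot('w10');tooldir()"
```

```text
clock: 16.55
position: [0.516, 0.0484, 0.1037]
ee_rot: [1.134, 2.929, 0.002]
force: [1.4, 0.0, -0.9]
width: 0.453
clock: 17.05
position: [0.5161, 0.0843, 0.1036]
ee_rot: [-2.067, -2.366, -0.002]
force: [1.1, -0.5, -0.7]
width: 0.455
clock: 17.25
position: [0.5161, 0.0841, 0.1032]
ee_rot: [2.223, 2.22, -0.0]
force: [0.8, 0.7, -0.9]
width: 0.451
t 17.3 pos [0.5161 0.0838 0.1032] z [ 0.0003 -0.0004 -1.    ] jaw-yaw deg 0.18740268073533017 tool x [-0.0033  1.    ] w 0.454 F [ 0.9104  0.5539 -0.2799] J [-1.0227  0.7366  1.1846  2.0362 -0.8483  0.9777  0.6141]
```

View pics/w10.png

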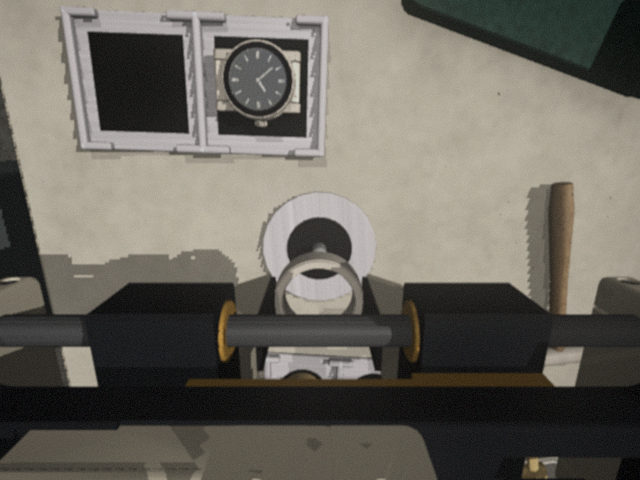

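Ring held at (319,290), with the stand disc at (319,246) and its post at (319,247). Head A lies well inside its bay at (257,79). Compute the stand centre.

```bash
python3 -c "
from h import *
im,m,T=load('w10')
print('disc',ray(m,T,(319,247),.004),'pad',ray(m,T,(319.5,248),.0045),'posttop',ray(m,T,(319.5,246),.018))
print('disc edges',ray(m,T,(262,247),.004),ray(m,T,(376,247),.004),ray(m,T,(320,192),.004),ray(m,T,(320,301),.004))
print('watch',ray(m,T,(257.5,79),.021))
"
```

```text
disc [0.5165 0.0835 0.004 ] pad [0.5169 0.0829 0.0045] posttop [0.5168 0.0885 0.018 ]
disc edges [0.4755 0.0835 0.004 ] [0.5576 0.0835 0.004 ] [0.5172 0.1231 0.004 ] [0.5173 0.041  0.004 ]
watch [0.4803 0.1922 0.021 ]
```

```bash
python3 -m creep '[[[0,-0.1,-3,0,0,0,-0.4],[0,-0.1,-5.5,0,0,0,-0.4],[0,-0.1,-6.5,0,0,0,-0.4],[0,-0.1,-7,0,0,0,-0.4],[0,-0.1,-7,0,0,0,-0.4]]]';python3 -m creep '[[[0,0,-0.2,0,0,0,-0.4],[0,0,-0.4,0,0,0,-0.4],[0,0,-0.4,0,0,0,-0.4]]]'; python3 -c "
from h import *
tooldir()"
```

```text
clock: 17.8
position: [0.5162, 0.0826, 0.0331]
ee_rot: [-2.22, -2.223, -0.0]
force: [0.6, 0.3, -0.5]
width: 0.453
clock: 18.1
position: [0.5162, 0.0829, 0.029]
ee_rot: [2.221, 2.222, 0.001]
force: [0.3, -0.0, -0.8]
width: 0.452
t 18.1 pos [0.5162 0.0829 0.029 ] z [ 0.0005  0.0003 -1.    ] jaw-yaw deg 0.03755990713318999 tool x [-0.0007  1.    ] w 0.452 F [ 0.2792 -0.0276 -0.776 ] J [-0.9382  0.8225  1.0459  2.0833 -0.9944  0.8581  0.716 ]
```

```bash
python3 -m creep '[[[0,0,-0.1,0,0,0,-0.4],[0,0,-0.2,0,0,0,-0.4],[0,0,-0.2,0,0,0,-0.4]]]'; python3 -c "
from h import *
tooldir()"
```

```text
clock: 18.4
position: [0.5162, 0.0828, 0.0276]
ee_rot: [-2.221, -2.221, -0.002]
force: [-3.2, 1.7, 12.7]
width: 0.452
t 18.4 pos [0.5162 0.0828 0.0276] z [ 0.0005  0.001  -1.    ] jaw-yaw deg 0.009760441987623887 tool x [-0.0002  1.    ] w 0.452 F [-3.2485  1.6619 12.708 ] J [-0.936   0.8243  1.0432  2.0841 -0.9983  0.8563  0.719 ]
```

Contact came at the expected height. Release, rise and look.

```bash
python3 -m creep '[[[0,0,0.05,0,0,0,0.2],[0,0,0.05,0,0,0,0.2],[0,0,0.05,0,0,0,0.2],[0,0,0.05,0,0,0,0.2]]]'; python3 -m creep '[[[0,0,2,0,0,0,0.2],[0,0,6,0,0,0,0.4],[0,-3,10,0,0,0,0.6],[0,-7,12,0,0,-5,0.8],[0,-10,14,0,0,-10,1]]]'; python3 -c "
from h import *
wristshot('w11');tooldir()"
```

```text
clock: 18.8
position: [0.516, 0.0828, 0.0271]
ee_rot: [2.221, 2.222, -0.0]
force: [-0.5, 0.0, -0.7]
width: 0.6
clock: 19.3
position: [0.516, -0.0192, 0.1686]
ee_rot: [2.409, 2.015, 0.001]
force: [-0.2, 0.8, -0.4]
width: 0.901
t 19.35 pos [ 0.5168 -0.025   0.1719] z [ 0.0057 -0.003  -1.    ] jaw-yaw deg -10.883091177642635 tool x [0.1888 0.982 ] w 0.942 F [ 0.6088 -6.323   2.7316] J [-0.8928  0.6339  1.282   1.9877 -0.7059  1.0632  0.5231]
```

View pics/w11.png

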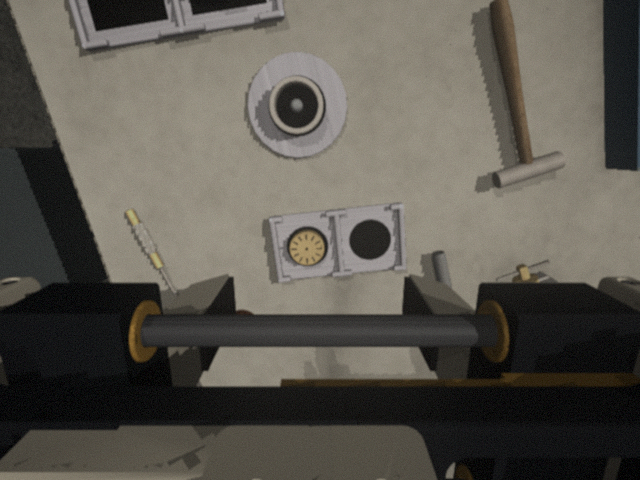

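The ring (297,105) lies round the post, centred on the stand. Joint 3 is near its limit at 1.28, so I'll move on in smaller steps.

```bash
python3 -m creep '[[[0,-2,-1,0,0,0,1],[0,-5,-2,0,0,0,1],[0,-9,-3,0,0,0,1],[0,-13,-3,0,0,0,1]]]'; python3 -c "
from h import *
tooldir()
im,m,T=load('w8')
cv2.imwrite('pics/w8z.png',cv2.resize(im[135:255,95:225],(650,600),interpolation=cv2.INTER_CUBIC))"
```

```text
clock: 19.75
position: [0.5154, -0.1476, 0.1359]
ee_rot: [-2.403, -2.021, 0.001]
force: [0.4, 0.6, 0.4]
width: 1.0
t 19.75 pos [ 0.5154 -0.1476  0.1359] z [-0.0018  0.0007 -1.    ] jaw-yaw deg -9.88209101732157 tool x [0.1716 0.9852] w 1.0 F [0.3661 0.611  0.4076] J [-0.5732  0.6724  1.1612  1.9728 -0.741   1.0086  0.7735]
```

View pics/w8z.png

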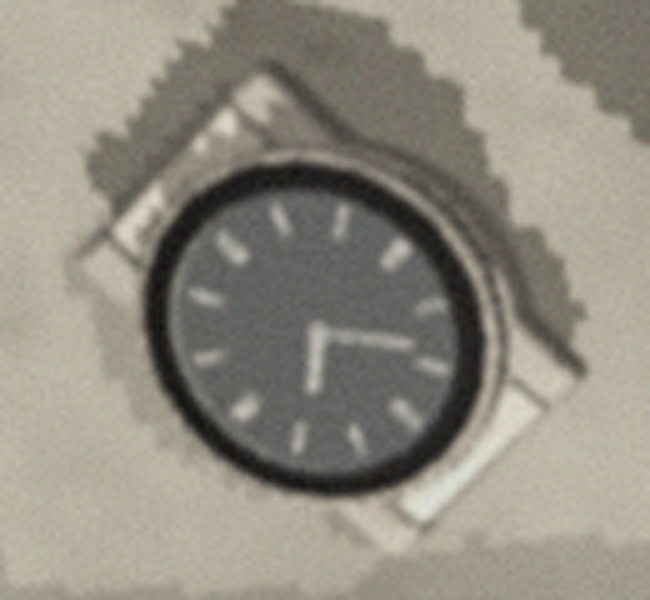

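```bash
python3 -c "
from h import *
im,m,T=load('w8')
f=lambda u,v,z:ray(m,T,(95+u/5,135+v/5),z)[:2]
for z in (.004,.010):
  a,b,c,d=f(85,255,z),f(265,70,z),f(405,540,z),f(580,380,z)
  print(a,b,c,d,[np.degrees(np.arctan2(*(q-p)[::-1])) for p,q in ((a,b),(c,d),(a,c),(b,d))], (a+b+c+d)/4)
"
```

```text
[ 0.501  -0.2792] [ 0.4794 -0.253 ] [ 0.5394 -0.2445] [ 0.5189 -0.2191] [np.float64(129.44044180190588), np.float64(128.82055574082835), np.float64(42.127505572884864), np.float64(40.59156319279732)] [ 0.5097 -0.249 ]
[ 0.5003 -0.2757] [ 0.4794 -0.2502] [ 0.5377 -0.2419] [ 0.5178 -0.2172] [np.float64(129.44044180190596), np.float64(128.82055574082833), np.float64(42.12750557288487), np.float64(40.59156319279734)] [ 0.5088 -0.2462]
```

```bash
python3 -m creep '[[[0,-2,-1,0,0,-8,1],[-0.3,-5,-2,0,0,-16,1],[-0.6,-8,-4,0,0,-24,1],[-0.6,-9.8,-5,0,0,-32,1],[-0.6,-9.8,-6,0,0,-40,1]]]' 20;  python3 -m creep '[[[0,0,0,0,0,0,1],[0,0,0,0,0,0,1]]]'; python3 -c "
from h import *
wristshot('w12');tooldir()"
```

```text
clock: 20.25
position: [0.5092, -0.2484, 0.0768]
ee_rot: [2.955, 1.061, -0.001]
force: [-0.7, -0.5, -0.2]
width: 0.995
clock: 20.45
position: [0.5099, -0.245, 0.077]
ee_rot: [-2.949, -1.081, 0.002]
force: [0.3, -0.2, 0.4]
width: 1.0
t 20.5 pos [ 0.5102 -0.2449  0.0775] z [-0.0001 -0.0001 -1.    ] jaw-yaw deg -49.72339810197463 tool x [0.7629 0.6465] w 1.002 F [ 0.7865  0.1937 -0.2846] J [-0.3675  0.8666  1.1943  1.9509 -0.9589  1.0467  0.4067]
```

View pics/w12.png

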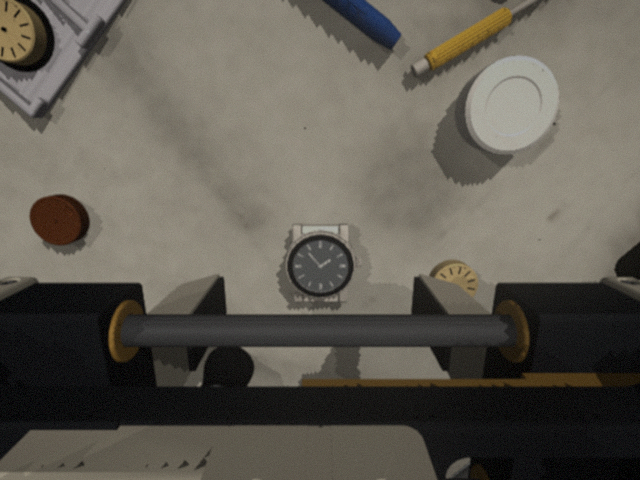

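Head B (320,264) is square to the jaws. The brass dial (455,275) sits close to the right finger, so I narrow the jaws before descending.

```bash
python3 -c "
from h import *
im,m,T=load('w12')
print(ray(m,T,(320,264.5),.017),'dial',ray(m,T,(457,280),.009))"; python3 -m creep '[[[0,0,0,0,0,0,0.35],[0,0,0,0,0,0,0.35],[0,0,-2,0,0,0,0.35],[0,0,-4,0,0,0,0.35],[0,0,-5.5,0,0,0,0.35]]]';python3 -c "
from h import *
tooldir()"
```

```text
[ 0.5103 -0.2454  0.017 ] dial [ 0.5572 -0.3214  0.009 ]
clock: 21.0
position: [0.5102, -0.2447, 0.0216]
ee_rot: [-2.951, -1.077, -0.001]
force: [-0.7, -0.5, -0.4]
width: 0.683
t 21.0 pos [ 0.5102 -0.2447  0.0216] z [ 0.0004  0.0005 -1.    ] jaw-yaw deg -49.89787884416892 tool x [0.7649 0.6442] w 0.683 F [-0.6698 -0.4869 -0.3648] J [-0.3242  0.9297  1.1076  1.9815 -1.0567  0.9682  0.4672]
```

```bash
python3 -m creep '[[[0,0,0,0,0,0,-0.4],[0,0,0,0,0,0,-0.4],[0,0,0,0,0,0,-0.4],[0,0,0,0,0,0,-0.4],[0,0,0,0,0,0,-0.4]]]' 20; python3 -m creep '[[[0,0,0.5,0,0,0,-0.4],[0,0,2,0,0,0,-0.4],[0,0,5,0,0,0,-0.4],[0,0,8,0,0,0,-0.4]]]'; python3 -c "
from h import *
wristshot('w13');tooldir()"
```

```text
clock: 21.5
position: [0.5104, -0.2456, 0.023]
ee_rot: [2.951, 1.075, 0.001]
force: [0.7, 0.4, 4.5]
width: 0.479
clock: 21.9
position: [0.5096, -0.2453, 0.1039]
ee_rot: [-2.952, -1.074, 0.001]
force: [0.8, 0.8, 0.0]
width: 0.477
t 21.95 pos [ 0.5111 -0.2473  0.1085] z [ 0.0042 -0.0029 -1.    ] jaw-yaw deg -50.06078830664476 tool x [0.7667 0.642 ] w 0.476 F [ 0.933  -1.7013  3.2422] J [-0.3867  0.8297  1.2355  1.928  -0.908   1.0848  0.3682]
```

View pics/w13.png

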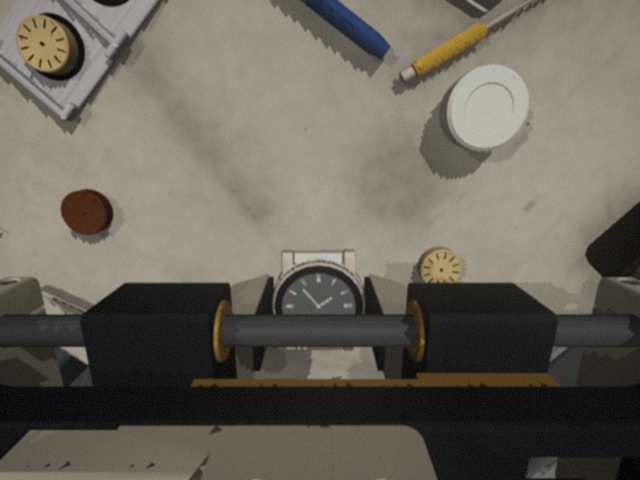

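Head B is gripped (318,295). Turning the jaw back while carrying it to the near watch bay also takes joint 3 away from its limit.

```bash
python3 -m creep '[[[-0.4,1.5,1,0,0,8,-0.4],[-0.8,4,2,0,0,16,-0.4],[-1.2,7,3,0,0,24,-0.4],[-1.6,10,4,0,0,32,-0.4],[-2,13,4,0,0,40,-0.4]]]'; python3 -c "
from h import *
tooldir()";python3 -m creep '[[[-0.7,3,0,0,0,8,-0.4],[-1.4,6,0,0,0,16,-0.4],[-2.1,9,0,0,0,24,-0.4],[-2.8,12,0,0,0,32,-0.4],[-3.5,15,0,0,0,40,-0.4]]]'; python3 -c "
from h import *
tooldir()"; python3 -m creep '[[[-1,3,0,0,0,8,-0.4],[-2,6,0,0,0,16,-0.4],[-3,9,0,0,0,24,-0.4],[-4,11.5,0,0,0,32,-0.4],[-5,13,0,0,0,40,-0.4]]]';python3 -m creep '[[[0,1,0,0,0,8,-0.4],[0,2,0,0,0,16,-0.4],[0,2,0,0,0,18,-0.4],[0,2,0,0,0,18,-0.4]]]'; python3 -c "
from h import *
tooldir()"
```

```text
clock: 22.45
position: [0.4902, -0.1148, 0.144]
ee_rot: [2.4, 2.025, 0.003]
force: [1.0, 0.1, 0.3]
width: 0.477
t 22.45 pos [ 0.4902 -0.1148  0.144 ] z [ 0.0022 -0.0001 -1.    ] jaw-yaw deg -9.700623141292438 tool x [0.1685 0.9857] w 0.477 F [0.9968 0.0907 0.2659] J [-0.6836  0.621   1.2096  2.0456 -0.715   0.9814  0.7314]
clock: 22.95
position: [0.4547, 0.0356, 0.143]
ee_rot: [1.563, 2.725, 0.001]
force: [0.3, -0.1, -0.5]
width: 0.474
t 22.95 pos [0.4547 0.0356 0.143 ] z [ 0.0008  0.0006 -1.    ] jaw-yaw deg 30.30871675639339 tool x [-0.5047  0.8633] w 0.474 F [ 0.3454 -0.056  -0.4569] J [-1.007   0.4681  1.1151  2.1502 -0.5669  0.8564  0.9854]
clock: 23.45
position: [0.4047, 0.1665, 0.1429]
ee_rot: [0.534, 3.095, 0.001]
force: [0.2, -0.6, -1.2]
width: 0.48
clock: 23.85
position: [0.4052, 0.1842, 0.1427]
ee_rot: [0.058, 3.141, 0.001]
force: [0.3, -0.8, -1.2]
width: 0.477
t 23.85 pos [0.4052 0.1842 0.1427] z [ 0.0003  0.0005 -1.    ] jaw-yaw deg 87.8679442723778 tool x [-0.9993  0.0372] w 0.477 F [ 0.309  -0.834  -1.1779] J [-1.2163  0.3491  0.8616  2.1663 -0.3789  0.7788  1.424 ]
```

```bash
python3 -m creep '[[[-0.3,0.8,-3,0,0,0,-0.4],[-0.3,0.8,-6,0,0,0,-0.4],[-0.3,0.8,-7,0,0,0,-0.4],[-0.3,0.8,-7,0,0,0,-0.4]]]'; python3 -c "
from h import *
wristshot('w14');tooldir()"
```

```text
clock: 24.25
position: [0.4016, 0.1913, 0.0716]
ee_rot: [-0.06, -3.139, 0.003]
force: [-0.1, 0.1, -0.4]
width: 0.477
t 24.3 pos [0.4022 0.1917 0.0725] z [-0.0006 -0.0011 -1.    ] jaw-yaw deg 87.83749208671877 tool x [-0.9993  0.0377] w 0.477 F [0.4061 0.367  0.2048] J [-1.107   0.4736  0.7244  2.2246 -0.543   0.6231  1.5492]
```

View pics/w14.png

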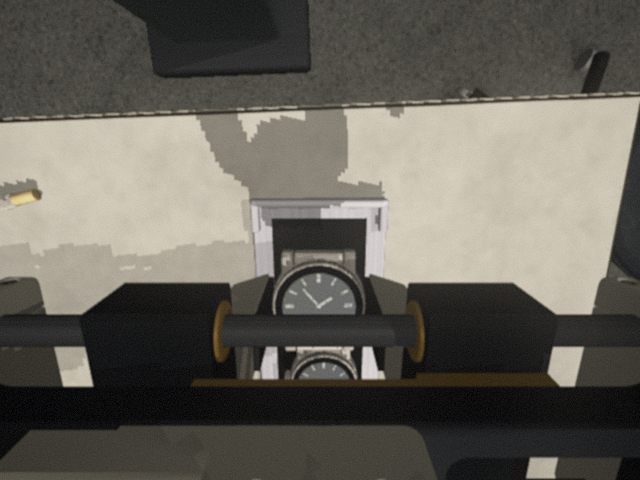

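Head B (318,300) is centred over the near bay and head A is behind it at (325,375). Lowering.

```bash
python3 -m creep '[[[0,0.05,-2,0,0,0,-0.4],[0,0.05,-3.5,0,0,0,-0.4],[0,0.05,-4.1,0,0,0,-0.4],[0,0.05,-4.2,0,0,0,-0.4],[0,0.05,-4.2,0,0,0,-0.4]]]';python3 -m creep '[[[0,0,-0.1,0,0,0,-0.4],[0,0,-0.2,0,0,0,-0.4],[0,0,-0.2,0,0,0,-0.4]]]'; python3 -c "
from h import *
tooldir()"
```

```text
clock: 24.8
position: [0.4026, 0.1933, 0.031]
ee_rot: [0.055, 3.14, 0.001]
force: [0.3, 0.2, 0.0]
width: 0.476
clock: 25.1
position: [0.4022, 0.1934, 0.0285]
ee_rot: [0.054, 3.141, 0.001]
force: [0.1, -0.9, -1.0]
width: 0.476
t 25.1 pos [0.4022 0.1934 0.0285] z [ 0.0003  0.0004 -1.    ] jaw-yaw deg 88.02317126725045 tool x [-0.9994  0.0345] w 0.476 F [ 0.0955 -0.929  -0.9956] J [-1.0218  0.549   0.6143  2.2488 -0.6493  0.521   1.6382]
```

```bash
python3 -m creep '[[[0,0,-0.1,0,0,0,-0.4],[0,0,-0.15,0,0,0,-0.4],[0,0,-0.15,0,0,0,-0.4]]]'
```

```text
clock: 25.4
position: [0.4021, 0.1933, 0.0269]
ee_rot: [-0.055, -3.141, -0.001]
force: [-1.7, -0.1, 5.4]
width: 0.474
```

```bash
python3 -m creep '[[[0,0,0,0,0,0,0.3],[0,0,0,0,0,0,0.3],[0,0,0,0,0,0,0.3],[0,0,0,0,0,0,0.3],[0,0,0,0,0,0,0.3]]]';python3 -m creep '[[[0,0,2,0,0,0,0.3],[0,0,5,0,0,0,0.5],[0,0,9,0,0,0,0.5],[0,-3,13,0,0,0,0.5],[0,-7,16,0,0,0,0.5]]]'; python3 -m creep '[[[0,0,0,0,0,0,0.5],[0,0,0,0,0,0,0.5]]]';  python3 -c "
from h import *
wristshot('w15');tooldir()"
```

```text
clock: 25.9
position: [0.4021, 0.1932, 0.0267]
ee_rot: [0.054, 3.141, 0.0]
force: [0.1, 0.8, 1.5]
width: 0.648
clock: 26.4
position: [0.4027, 0.1235, 0.1885]
ee_rot: [0.049, 3.14, 0.0]
force: [1.1, 0.7, 1.4]
width: 0.751
clock: 26.6
position: [0.4023, 0.1232, 0.1874]
ee_rot: [0.056, 3.14, 0.004]
force: [0.3, 1.3, 0.5]
width: 0.75
t 26.65 pos [0.4018 0.1237 0.1867] z [-0.      0.0012 -1.    ] jaw-yaw deg 88.01982852513684 tool x [-0.9994  0.0346] w 0.752 F [-1.372   0.5596 -0.4588] J [-1.2331  0.2225  0.9751  2.1696 -0.2449  0.8604  1.4281]
```

View pics/w15.png

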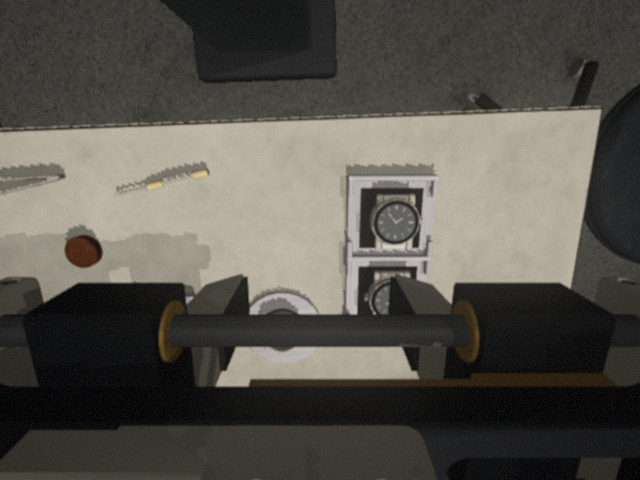

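Both heads lie flat in their bays, dials at (396,221) and about (383,297). On to the second brass dial, with the jaw turned to about 60° to keep clear of the turquoise one.

```bash
python3 -m creep '[[[1,-4,0,0,0,0,0],[2,-8,0,0,0,0,0],[3,-12,0,0,0,0,0],[4.5,-16,0,0,0,-5,0],[6,-20,0,0,0,-10,0]]]'; python3 -m creep '[[[1.5,-4,0,0,0,-5,0],[3,-8,-1,0,0,-10,0],[4.5,-12,-2,0,0,-15,0],[6,-16,-4,0,0,-18,0],[7.5,-20,-6,0,0,-18,0]]]'; python3 -m creep '[[[0.8,-2,-1.5,0,0,0,0],[1.7,-4.6,-3,0,0,0,0],[1.7,-4.6,-4.5,0,0,0,0],[1.7,-4.6,-4.5,0,0,0,0]]]' 15; python3 -c "
from h import *
wristshot('w16');tooldir()"
```

```text
clock: 27.15
position: [0.4622, -0.0771, 0.1856]
ee_rot: [-0.33, -3.122, 0.0]
force: [-0.1, 0.6, 0.2]
width: 0.498
clock: 27.65
position: [0.5378, -0.2771, 0.1237]
ee_rot: [-0.812, -3.032, -0.001]
force: [0.7, -0.6, 1.5]
width: 0.503
clock: 28.05
position: [0.5526, -0.3213, 0.0778]
ee_rot: [-0.812, -3.029, -0.002]
force: [-0.7, -0.1, -0.4]
width: 0.5
t 28.1 pos [ 0.5531 -0.321   0.0793] z [-0.0039  0.0025 -1.    ] jaw-yaw deg 60.04454207361431 tool x [-0.8664  0.4993] w 0.501 F [ 0.905   0.5015 -0.2516] J [-0.0664  0.7645  0.8273  1.7429 -0.6769  0.9498  2.0871]
```

View pics/w16.png

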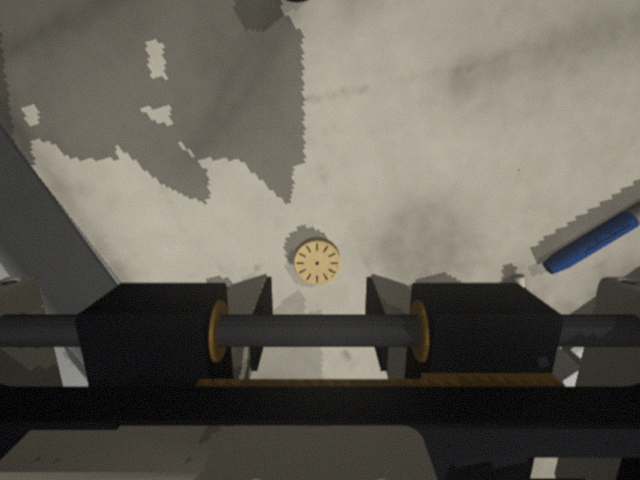

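The dial is at (317,262) between the fingers.

```bash
python3 -c "
from h import *
im,m,T=load('w16')
print(ray(m,T,(317,262),.009))"; python3 -m creep '[[[0,0,-2,0,0,0,0],[0,0,-4,0,0,0,0],[0,0,-5.5,0,0,0,0],[0,0,-5.8,0,0,0,0],[0,0,-5.8,0,0,0,0]]]';python3 -c "
from h import *
tooldir()"
```

```text
[ 0.5533 -0.3222  0.009 ]
clock: 28.6
position: [0.5541, -0.3221, 0.0237]
ee_rot: [-0.812, -3.034, -0.001]
force: [-0.4, -0.0, -0.2]
width: 0.501
t 28.6 pos [ 0.5541 -0.3221  0.0237] z [-0.0004  0.0005 -1.    ] jaw-yaw deg 60.051145701438756 tool x [-0.8665  0.4992] w 0.501 F [-0.4149 -0.049  -0.1984] J [-0.0308  0.8289  0.7663  1.7715 -0.7431  0.857   2.1359]
```

```bash
python3 -m creep '[[[0,0,-0.2,0,0,0,0],[0,0,-0.4,0,0,0,-0.6],[0,0,-0.4,0,0,0,-0.6],[0,0,-0.4,0,0,0,-0.6],[0,0,-0.4,0,0,0,-0.6]]]' 15;  python3 -m creep '[[[0,0,0,0,0,0,-0.6],[0,0,0,0,0,0,-0.6],[0,0,0,0,0,0,-0.6]]]'
```

```text
clock: 29.1
position: [0.5542, -0.3228, 0.02]
ee_rot: [0.813, 3.034, 0.0]
force: [-0.1, 0.8, 1.6]
width: 0.317
clock: 29.4
position: [0.5542, -0.3229, 0.02]
ee_rot: [0.813, 3.034, 0.0]
force: [0.4, 1.3, 3.9]
width: 0.317
```

```bash
python3 -m creep '[[[0,0,1,0,0,0,-0.6],[0,0,4,0,0,0,-0.6],[0,0,8,0,0,5,-0.6],[0,4,9,0,0,10,-0.6],[0.1,8,9,0,0,15,-0.6]]]';python3 -m creep '[[[0.1,4.5,0,0,0,5,-0.6],[0.2,9,0,0,0,10,-0.6],[0.3,13.5,0,0,0,13,-0.6],[0.4,18,0,0,0,13,-0.6],[0.4,20.4,-1,0,0,13,-0.6]]]';python3 -m creep '[[[0,0,-1,0,0,0,-0.6],[0,0,-1,0,0,0,-0.6]]]'; python3 -c "
from h import *
wristshot('w17');tooldir()"
```

```text
clock: 29.9
position: [0.5556, -0.2442, 0.1126]
ee_rot: [0.409, 3.111, -0.003]
force: [0.3, 1.0, -0.2]
width: 0.318
clock: 30.4
position: [0.5598, -0.0343, 0.1007]
ee_rot: [0.048, 3.14, 0.003]
force: [0.6, 0.1, -0.3]
width: 0.315
clock: 30.6
position: [0.5583, -0.0384, 0.0891]
ee_rot: [-0.052, -3.14, 0.001]
force: [-0.9, -0.0, -0.7]
width: 0.32
t 30.65 pos [ 0.5586 -0.0398  0.0897] z [-0.0008 -0.0009 -1.    ] jaw-yaw deg 87.96811139297317 tool x [-0.9994  0.0355] w 0.315 F [-0.7241 -1.4038 -0.102 ] J [-0.544   0.6097  0.7594  1.9418 -0.5696  0.8174  2.066 ]
```

View pics/w17.png

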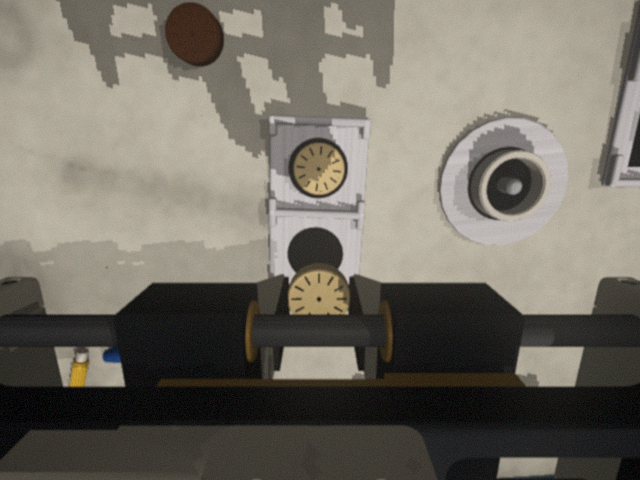

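The second dial is held at (319,298), the far pad is at (315,255), and the first dial is flat at (318,168). The ring encloses the post at (508,184).

```bash
python3 -c "
from h import *
im,m,T=load('w17')
print('pad',ray(m,T,(315,255),.0045),'dial1',ray(m,T,(318,167.5),.013))"; python3 -m creep '[[[0,0,-3,0,0,0,-0.6],[0,0,-5,0,0,0,-0.6],[0,0,-6.1,0,0,0,-0.6],[0,0,-6.1,0,0,0,-0.6],[0,0,-6.1,0,0,0,-0.6]]]';python3 -c "
from h import *
tooldir()"
```

```text
pad [ 0.5604 -0.0404  0.0045] dial1 [ 0.5014 -0.0364  0.013 ]
clock: 31.15
position: [0.5594, -0.0399, 0.0295]
ee_rot: [0.057, 3.14, -0.001]
force: [0.2, -0.0, 0.3]
width: 0.32
t 31.15 pos [ 0.5594 -0.0399  0.0295] z [ 0.0007 -0.0004 -1.    ] jaw-yaw deg 87.93073799936039 tool x [-0.9993  0.0361] w 0.32 F [ 0.2413 -0.0113  0.3095] J [-0.4824  0.6909  0.6727  1.9747 -0.6589  0.7049  2.1355]
```

```bash
python3 -m creep '[[[0,0,-0.2,0,0,0,-0.6],[0,0,-0.35,0,0,0,-0.6],[0,0,-0.45,0,0,0,-0.6],[0,0,-0.45,0,0,0,-0.6]]]'; python3 -m creep '[[[0,0,-0.1,0,0,0,-0.6],[0,0,-0.1,0,0,0,-0.6]]]'
```

```text
clock: 31.55
position: [0.5591, -0.0386, 0.0244]
ee_rot: [0.054, 3.141, 0.0]
force: [0.5, -0.3, -0.5]
width: 0.319
clock: 31.75
position: [0.5592, -0.0387, 0.0239]
ee_rot: [0.054, 3.141, 0.001]
force: [-2.9, 1.4, 9.7]
width: 0.319
```

```bash
python3 -m creep '[[[0,0,0,0,0,0,0],[0,0,0,0,0,0,0],[0,0,0,0,0,0,0],[0,0,0,0,0,0,0],[0,0,0,0,0,0,0]]]'; python3 -m creep '[[[0,0,2,0,0,0,0],[0,0,5,0,0,0,0],[-3,0,9,0,0,0,0],[-7,0,13,0,0,0,0],[-11,2,17,0,0,0,0]]]'; python3 -m creep '[[[-2,4,2,0,0,0,0],[-2,5,4,0,0,0,0],[-2,5,4,0,0,0,0],[-2,5,4,0,0,0,0]]]'; python3 -c "
from h import *
wristshot('w18');tooldir()
cv2.imwrite('pics/scene2.png',cv2.resize(arm.get_image('scene')[140:380,180:480,::-1],(750,600),interpolation=cv2.INTER_CUBIC))"
```

```text
clock: 32.25
position: [0.559, -0.0388, 0.0232]
ee_rot: [-0.054, -3.141, 0.0]
force: [-0.0, -0.2, 0.5]
width: 0.498
clock: 32.75
position: [0.4587, -0.0255, 0.1833]
ee_rot: [-0.059, -3.141, 0.001]
force: [0.8, 1.3, 1.8]
width: 0.497
clock: 33.15
position: [0.4401, 0.0268, 0.2225]
ee_rot: [0.052, 3.14, 0.002]
force: [0.9, -0.5, 0.4]
width: 0.499
t 33.2 pos [0.4399 0.0261 0.222 ] z [ 0.      0.0002 -1.    ] jaw-yaw deg 88.02423325632641 tool x [-0.9994  0.0345] w 0.5 F [-0.4278 -0.6913 -0.0589] J [-1.0398  0.2137  1.0367  2.0817 -0.2246  0.9618  1.6531]
```

View pics/w18.png

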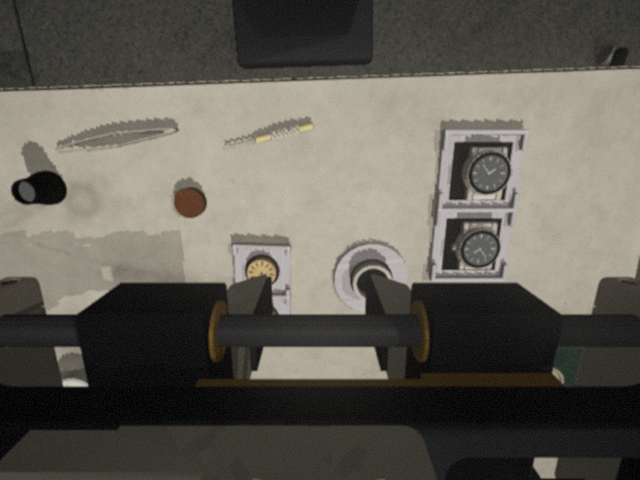

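View pics/scene2.png

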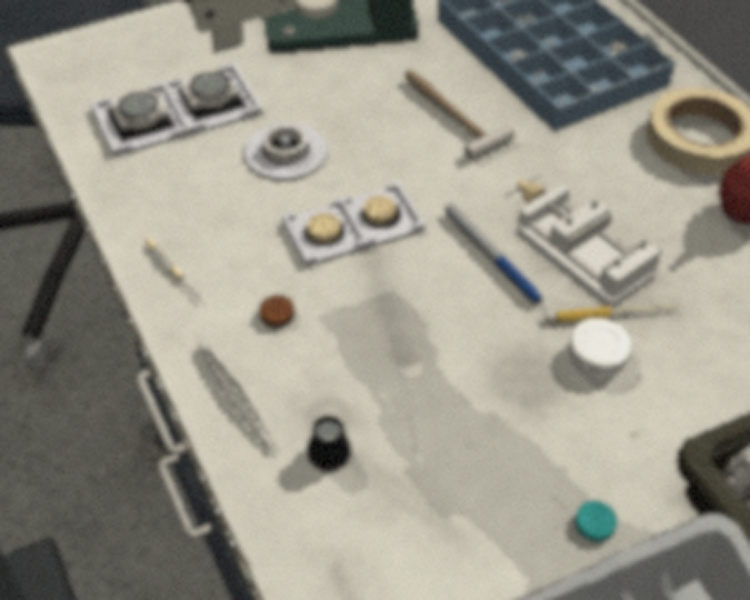

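The scene view shows both heads (138,110)/(211,90) in the watch tray. The ring is round the post (285,143) and both dials (325,228)/(381,210) are on their pads. The brown and turquoise discs haven't moved. One last numeric check before handing in.

```bash
python3 -m creep '[[[-3,0,2,0,0,0,0],[-7,0,3,0,0,0,0],[-7,0,3,0,0,0,0],[-7,0,3,0,0,0,0]]]'; python3 -c "
from h import *
im,m,T=wristshot('w19');tooldir()
cv2.imwrite('pics/w19z.png',cv2.resize(im[110:330,200:520],(800,550),interpolation=cv2.INTER_CUBIC))
for n,p,z in (('d1',(325,228),.013),('d2',(381,210),.013),('ring',(285,143),.017),('wB',(138,110),.021),('wA',(211,90),.021)): print(n,sp((180+p[0]/2.5,140+p[1]/2.5),z))"
```

```text
clock: 33.65
position: [0.3688, 0.0259, 0.252]
ee_rot: [-0.054, -3.14, -0.004]
force: [0.2, 1.1, -0.2]
width: 0.502
t 33.7 pos [0.3698 0.0261 0.2521] z [-0.0002  0.0016 -1.    ] jaw-yaw deg 88.01394499012699 tool x [-0.9994  0.0347] w 0.499 F [ 0.3884 -0.1175  0.0498] J [-1.2732 -0.1146  1.0204  2.1711  0.1119  1.0331  1.223 ]
d1 [ 0.5003 -0.0417  0.013 ]
d2 [ 0.5566 -0.0439  0.013 ]
ring [0.5133 0.0763 0.017 ]
wB [0.3997 0.1835 0.021 ]
wA [0.4769 0.1803 0.021 ]
```

View pics/w19z.png

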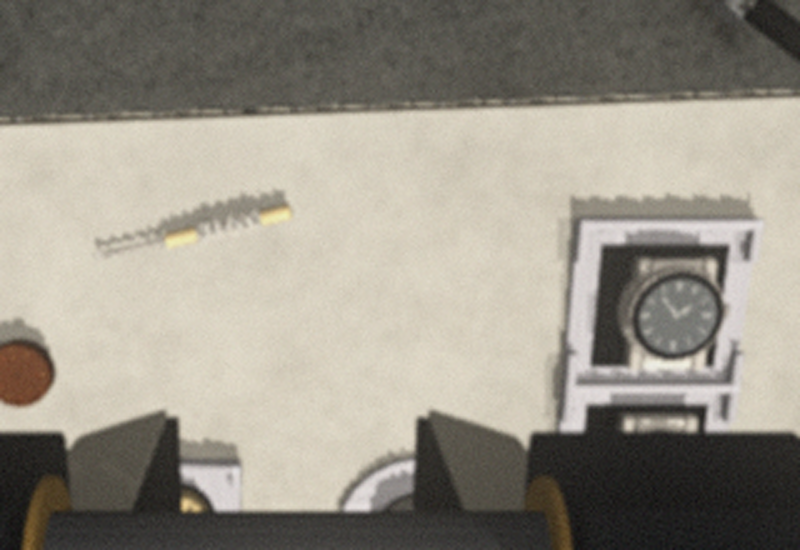

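```bash
python3 -c "
from h import *
im,m,T=load('w18')
for n,p,z in (('wB',(489,172.5),.021),('wA',(480.5,248),.021),('d1',(261.5,270),.013),('trayTL',(443,131),.009),('trayTR',(523,133),.009),('farL',(433,279),.009),('farR',(504,278),.009)): print(n,ray(m,T,p,z))
cv2.imwrite('pics/w18z.png',cv2.resize(im[110:300,420:540],(500,792))[:600])"
```

```text
wB [0.4028 0.194  0.021 ]
wA [0.4793 0.1929 0.021 ]
d1 [ 0.499  -0.0352  0.013 ]
trayTL [0.3627 0.1511 0.009 ]
trayTR [0.367 0.229 0.009]
farL [0.517  0.1501 0.009 ]
farR [0.5184 0.2274 0.009 ]
```

View pics/w18z.png

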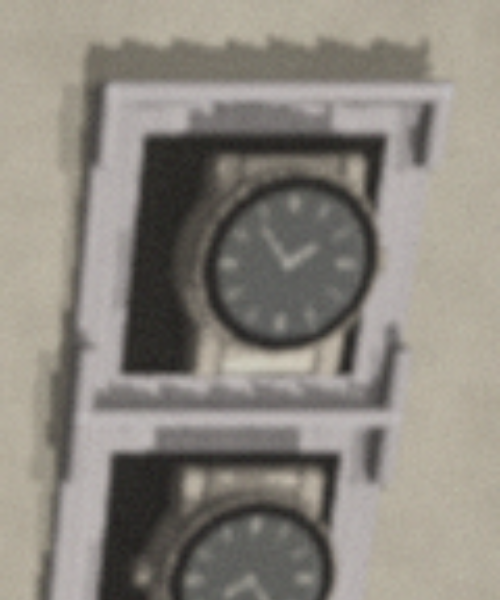

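In w18 both heads sit within about 3 mm of their bay centres. The two dials are 56 mm apart in the scene view, matching the 57 mm bay spacing, and the arm is clear. Handing in.

```bash
python3 -c "
from cell import arm
print(arm.sign_off())"
```

```text
the job is handed in; nothing more can be done
None
```

All five parts are placed and the job was handed in at about 34 s of the 136 s allowed. No verdict was reported.

- **Watch heads:** each is dial up in its own bay of the watch tray. The last wrist view put both within about 3 mm of their bay centres.
- **Dials:** each is in its own bay of the dial tray. The scene view showed them about 56 mm apart, against the 57 mm bay spacing. I placed the second dial by the measured pad position and felt contact at the expected height. Afterwards I confirmed it only in the scene view, because the fingers hid it in the last wrist shots.
- **Ring:** it lies flat on the stand, with the post near the middle of its hole.
- **Left alone:** the brown and turquoise discs did not move. Force readings after each move stayed under 13 N, and the gripper was clear of everything at the end.
- **Disagreements:**
  - The scene camera read positions about 2–7 mm lower in y than the wrist camera for the fixtures, dials and ring, and about 10 mm lower for the watch heads. I trusted the wrist views, which mostly agreed within 1–3 mm.
  - One wrist reading put the stand centre about 4 mm off the other three; I used those three.
  - A last wrist look from further back did not help, because the fingers and gripper hid the dials and the ring.

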